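# Empty the offcut bin

## Task

Clear up the plywood offcuts: push the offcut bin's dust cover back until its two panels are folded flat together, put every offcut from the bench into the bin, then draw the bolt and swing the trap door open so that they all drop into the carton below. Leave the bin ready for tomorrow: trap door swung fully shut and bolted fully home, dust cover unfolded and lying flat again. Leave the bottle, the jar and the scraper alone.

Things in the scene. Friction and masses are not known exactly. Their poses are not given: they have to be found in the camera images.
- bin: drop-bottom offcut bin, grey sheet steel, fixed. Bin frame: origin on the bench under its centre, z up, x away from the robot, y to the left. Outside x -75..75, y -80..80 mm, rim at z = 275. Mouth 140 mm (x) by 136 mm (y), 75 mm deep to the trap door, its whole floor. Side sheets stand down to the bench; below the trap the front is open and a clear plastic guard closes the rear
- trap_floor (a point): centre of the bin's floor when the trap is shut: bin frame (0, 0, 200) mm
- rim (a point): centre of the bin's mouth at rim height: bin frame (0, 0, 275) mm
- carton_floor (a point): centre of the inner floor of the cardboard carton that stands fixed under the trap: bin frame (0, 0, 4) mm; carton 200 mm (x) by 149 mm (y), walls to z = 67 mm
- cover (a joint): bifold dust cover: angle a (rad) of its rear panel above level. 0 = flat, closed over the mouth; 1.53 = folded, both panels upright at the rear, undersides flat together. Rear panel hinged along y at the rear rim (bin frame x = 78, z = 281 mm). Panels 76 mm (x), 146 mm (y), 6 mm thick, aluminium, undersides on the hinge lines. Starts part folded (0.4 to 0.8), a low tent; stays where left
- cover_bar (a point): centre of the black push bar (round, 16 mm across, 128 mm long along y) on the front panel's front edge, which runs on rails along the rim: at cover angle a it is at bin frame x = 78 - 152 cos a, z = 281..285 mm. Push it rearwards (+x) to fold the cover, with up to 8 N
- cover_knuckle (a point): middle of the hinge between the two panels, ridge of the tent: at cover angle a at bin frame x = 78 - 76 cos a, z = 281 + 76 sin a mm (3 mm outside the undersides). The panels move together: pushing the folded pair's top forward (-x) from behind and then pressing the knuckle down lays the cover flat
- trap (a joint): trap door, opening angle t (rad): 0 = shut, 1.15 = fully open, hanging down. Steel plate hinged along y at the bin's front lower edge (bin frame x = -68, z = 200 mm). A flat hand lever on the same shaft stands outside the left side (y = 91..101 mm). A stiff hinge: it stays where left and takes 3 to 7 N at the lever's grip
- trap_grip (a point): middle of the lever's round black grip: 16 mm across, pointing level out to the left, bin frame y = 99..151 mm (this point 128). At trap angle t it is at x = -68 - 105 sin(0.65 - t), z = 200 + 105 cos(0.65 - t) mm. Shut, the lever leans towards the robot; pushing the grip away from the robot opens the trap, pulling it back shuts it
- bolt (a joint): slide bolt along y on the bin's front wall (m): 0 = fully home, its 12 mm rod passes behind the trap lever and keeps the trap shut; 0.042 = fully drawn (to the right, -y). Clear of the lever above 0.032. It stays where left and slides with about 2 N, more while the lever bears on it. The trap must be shut before it goes home
- bolt_pin (a point): the bolt's handle: an upright steel pin 12 mm across, standing free in front of the bin wall at bin frame x = -112 mm, z = 245 to 292 mm (this point z = 276; y = 10 mm when home, -32 mm when drawn)
- offcut1: plywood offcut, a five-sided, four-sided or six-sided piece 88 to 94 mm long (along its x), 18 mm thick, with two parallel sawn edges 50 mm apart (its y = -25 and +25 mm) to be gripped, parallel for at least 26 mm either side of its middle; 55 g; origin at the centre of its underside; lies flat on the bench left of the bin. Three to five of the five are there; absent ones read None at the start
- offcut2: plywood offcut, a five-sided, four-sided or six-sided piece 88 to 94 mm long (along its x), 18 mm thick, with two parallel sawn edges 50 mm apart (its y = -25 and +25 mm) to be gripped, parallel for at least 26 mm either side of its middle; 55 g; origin at the centre of its underside; lies flat on the bench left of the bin. Three to five of the five are there; absent ones read None at the start
- offcut3: plywood offcut, a five-sided, four-sided or six-sided piece 88 to 94 mm long (along its x), 18 mm thick, with two parallel sawn edges 50 mm apart (its y = -25 and +25 mm) to be gripped, parallel for at least 26 mm either side of its middle; 55 g; origin at the centre of its underside; lies flat on the bench left of the bin. Three to five of the five are there; absent ones read None at the start
- offcut4: plywood offcut, a five-sided, four-sided or six-sided piece 88 to 94 mm long (along its x), 18 mm thick, with two parallel sawn edges 50 mm apart (its y = -25 and +25 mm) to be gripped, parallel for at least 26 mm either side of its middle; 55 g; origin at the centre of its underside; lies flat on the bench left of the bin. Three to five of the five are there; absent ones read None at the start
- offcut5: plywood offcut, a five-sided, four-sided or six-sided piece 88 to 94 mm long (along its x), 18 mm thick, with two parallel sawn edges 50 mm apart (its y = -25 and +25 mm) to be gripped, parallel for at least 26 mm either side of its middle; 55 g; origin at the centre of its underside; lies flat on the bench left of the bin. Three to five of the five are there; absent ones read None at the start
- solvent: bystander: white plastic solvent bottle, 64 mm across, 170 mm tall, origin under its centre
- jar: bystander: glass jar with a steel cap, 68 mm across, 90 mm tall, origin under its centre
- scraper: bystander: scraper with a wooden handle, 200 mm long, lying along its x
Mind the look-alikes: they are no part of the job. What is shaped like the offcut4 but orange is not meant. Leave any green look-alike of the offcut2 alone.

How it is judged:
On the way, in this order (a step that is already met when the one before it is completed fails the run):
1. the dust cover is folded: its two panels flat against each other at the rear (value of joint cover above 1.42 rad), for 0.2 s.
2. every offcut lies in the bin, on the shut trap (x of offcut1 in the frame of bin between -0.075 and 0.075 m and y of offcut1 in the frame of bin between -0.075 and 0.075 m and z of offcut1 in the frame of bin between 0.192 and 0.3 m and x of offcut2 in the frame of bin between -0.075 and 0.075 m and y of offcut2 in the frame of bin between -0.075 and 0.075 m and z of offcut2 in the frame of bin between 0.192 and 0.3 m and x of offcut3 in the frame of bin between -0.075 and 0.075 m and y of offcut3 in the frame of bin between -0.075 and 0.075 m and z of offcut3 in the frame of bin between 0.192 and 0.3 m and x of offcut4 in the frame of bin between -0.075 and 0.075 m and y of offcut4 in the frame of bin between -0.075 and 0.075 m and z of offcut4 in the frame of bin between 0.192 and 0.3 m and x of offcut5 in the frame of bin between -0.075 and 0.075 m and y of offcut5 in the frame of bin between -0.075 and 0.075 m and z of offcut5 in the frame of bin between 0.192 and 0.3 m and linear speed of each of offcut1, offcut2, offcut3, offcut4, offcut5 below 0.03 m/s and value of joint trap below 0.06 rad), for 0.3 s.
3. the trap is swung open and every offcut has dropped into the carton (x of offcut1 in the frame of bin between -0.1 and 0.1 m and y of offcut1 in the frame of bin between -0.076 and 0.076 m and z of offcut1 in the frame of bin between -0.002 and 0.12 m and x of offcut2 in the frame of bin between -0.1 and 0.1 m and y of offcut2 in the frame of bin between -0.076 and 0.076 m and z of offcut2 in the frame of bin between -0.002 and 0.12 m and x of offcut3 in the frame of bin between -0.1 and 0.1 m and y of offcut3 in the frame of bin between -0.076 and 0.076 m and z of offcut3 in the frame of bin between -0.002 and 0.12 m and x of offcut4 in the frame of bin between -0.1 and 0.1 m and y of offcut4 in the frame of bin between -0.076 and 0.076 m and z of offcut4 in the frame of bin between -0.002 and 0.12 m and x of offcut5 in the frame of bin between -0.1 and 0.1 m and y of offcut5 in the frame of bin between -0.076 and 0.076 m and z of offcut5 in the frame of bin between -0.002 and 0.12 m and value of joint trap above 0.6 rad), for 0.2 s.
At the end, for the whole second after the job is handed in: every offcut at rest in the carton, trap shut within 0.06 rad, bolt home within 5 mm, cover flat within 0.08 rad, nothing touched (x of offcut1 in the frame of bin between -0.1 and 0.1 m and y of offcut1 in the frame of bin between -0.076 and 0.076 m and z of offcut1 in the frame of bin between -0.002 and 0.12 m and x of offcut2 in the frame of bin between -0.1 and 0.1 m and y of offcut2 in the frame of bin between -0.076 and 0.076 m and z of offcut2 in the frame of bin between -0.002 and 0.12 m and x of offcut3 in the frame of bin between -0.1 and 0.1 m and y of offcut3 in the frame of bin between -0.076 and 0.076 m and z of offcut3 in the frame of bin between -0.002 and 0.12 m and x of offcut4 in the frame of bin between -0.1 and 0.1 m and y of offcut4 in the frame of bin between -0.076 and 0.076 m and z of offcut4 in the frame of bin between -0.002 and 0.12 m and x of offcut5 in the frame of bin between -0.1 and 0.1 m and y of offcut5 in the frame of bin between -0.076 and 0.076 m and z of offcut5 in the frame of bin between -0.002 and 0.12 m and linear speed of each of offcut1, offcut2, offcut3, offcut4, offcut5 below 0.03 m/s and value of joint trap below 0.06 rad and value of joint bolt below 0.005 m and value of joint cover below 0.08 rad).
It fails at once if the solvent is pushed more than 3 cm from its place or tipped over (distance of solvent from where it was at the start of the episode above 0.03 m or angle between solvent's own z axis and vertical above 0.5 rad).
It fails at once if the jar is pushed more than 3 cm from its place or tipped over (distance of jar from where it was at the start of the episode above 0.03 m or angle between jar's own z axis and vertical above 0.5 rad).
It fails at once if the scraper is pushed more than 3 cm from its place or tipped over (distance of scraper from where it was at the start of the episode above 0.03 m).
Of offcut1, offcut2, offcut3, offcut4, offcut5 only 3 to 5 are there at a start; the rules pass over those that are not, and their reading is None.
At some moment in a run one of offcut1, offcut2, offcut3, offcut4, offcut5 may be knocked a few centimetres aside while the robot is not near it.
Once in a run the grip may slacken for a moment while it holds something.
It also fails if it takes over 210 s, if anything falls off the work surface, if the arm or the gripper's body presses on something with over 40 N, if the wrist force passes 120 N, or if a joint passes its speed limit or range.

## Robot

A 6-joint arm with a two-finger parallel gripper is mounted at the origin on the work surface. World frame = base frame: x ahead of the robot, y to its left, z up, the work surface at z = 0. Lengths are in m, angles in rad, forces in N, time in s.
With the tool pointing down it reaches from about 0.25 to 0.775 m from the base axis. Payload 4 kg.
Tool frame: the origin (TCP) lies midway between the tips of the shut fingers; the grasp point (between the pads) lies 19 mm behind it (robot.hold_point_z is the distance from the TCP to the grasp point, in m); z points along the fingers, y is the line along which they close (so a half turn about z gives the same grasp; the last joint's range is limited). The gripper opens to 94 mm and grips with 3 to 60 N. Pads are 16 mm wide; open, the fingers measure 119 mm over their backs; the gripper's body (75 mm by 177 mm) begins 78 mm behind the grasp point.
Start: joints at [0.998, 0.087, 1.371, -0, 1.684, -0.103], TCP at [0.249, 0.49, 0.206] pointing down, gripper open.
Joint ranges: [-3.1, 3.1], [-0.76, 2.03], [0.27, 2.55], [-1.08, 4.22], [0.17, 2.65], [-2.57, 2.57]. Speed limits (rad/s): [2.79, 2.79, 3.14, 3.14, 3.14, 3.14].

## Interface

Orientations are given as [roll, pitch, yaw] about the fixed x, y, z axes, in that order (R = Rz(yaw) Ry(pitch) Rx(roll)).
In Python, from bench import readout, imaging, robot gives the robot as it stands.
- The arm moves only by the tool carry_out, never from a script. Its argument "motion" is text: rows parted by semicolons, each of 7 numbers parted by spaces: the shift along the tool's x, y, z each as a share of 200 mm, from -1 to 1, then the turn, a rotation vector about the tool's x, y, z each as a share of 120 degrees, from -1 to 1, then the opening, from 0 (shut) to 1 (fully open). A call has 1 to 12 rows; each row shifts and turns the commanded pose from where the row before left it, along the tool's axes as they then stand; what a row does not reach is not made up. A row lasts 1/8 s, in which the tool goes at most 62.5 mm and 10.7 degrees, less where a joint would pass 70% of its speed; a pose out of reach is approached as far as the arm can. A call with a number of a shift or a turn outside -1 to 1 is refused whole. A call with a gripper value outside its range is refused whole. The fingers move at their own pace and stop on an object; the grip force is fixed at half the most. Time passes only in rows, so rows that do not move let the fingers close. It gives the time, the measured TCP pose, the force, the opening and the grip force at its end, in the units of the state.
- readout.get_obs(): the state, without advancing time (a new reading comes with each control period).
- imaging.snapshot(name): name is "side" or "top" or "wrist"; returns a dict with "pixels" (480x640x3 uint8, red, green, blue), "fx", "fy", "cx", "cy" (pixels), "dist_coeffs" ([k1, k2, p1, p2, k3] as OpenCV has them; the pictures are not rectified), "R" (3x3) and "t" (3): a world point X has camera coordinates R X + t. Camera axes: x right, y down, z forward; pixel columns grow to the right and rows downward; lengths in m; the calibration is good to about 2 mm. A picture is of the moment at which its call begins. There is no depth.
- robot.close_job(): hands the job in; it is judged then, once.
The state is a dict: "time": time; "joint_positions": joint angles; "qvel": joint speeds; "joint_torque": joint torques, N m; "tool_pos": TCP position; "ee_rot": TCP orientation; "wrist_force": force on the tool from outside, world axes, zero at the start; "wrist_torque": the same for the moment, N m; "width": finger opening in m; "finger_force": force on a finger pad.
Only numpy, scipy, OpenCV 4.12 (cv2) and the standard library are available. Lean on these libraries where they do the work, as an engineer would, in place of code of your own. Each camera call takes 0.05 s, during which the arm holds its last target. There are 200 camera calls.

## Working session

There is one attempt and no reset: what is moved stays moved. The work goes in short steps, Python scripts to look and compute and a tool call to move; the robot and the scene stay as the last step left them, time stands still between calls to the robot, and variables do not carry over. Pictures are saved under pics/ and viewed, at most 14 in all, crops included, and the job is handed in when it is done.

Besides the shell and the picture viewer there is one more tool, called after "Emit:" in YAML: its name, and indented under it one key for each argument. carry_out: Moves the arm, as the interface text tells. Its arguments: {"type":"object","properties":{"motion":{"type":"string"}},"required":["motion"]}

```bash
ls; mkdir -p pics; python3 - <<'E'
from bench import readout, imaging, robot
import cv2,numpy as np
print(readout.get_obs())
for n in ("top","side"):
    s=imaging.snapshot(n); cv2.imwrite(f"pics/{n}0.png",s["pixels"][:,:,::-1]); np.save(f"pics/{n}0.npy",s["pixels"])
    print(n,{k:s[k] for k in s if k!="pixels"})
E
```

```text
pics
{'time': 0.0, 'joint_positions': array([ 9.97858704e-01,  8.79216494e-02,  1.37223922e+00,  1.21492437e-05,
        1.68358569e+00, -1.03107571e-01]), 'qvel': array([-1.07067176e-03,  6.28341100e-05,  5.25323365e-04, -3.03582820e-05,
        8.39724048e-04,  1.72259992e-03]), 'joint_torque': array([ 4.70245013e-04, -3.40185320e+01, -3.02423716e+01,  7.16992049e-02,
        3.33896151e-02, -1.97139866e-04]), 'tool_pos': array([0.24871207, 0.48994388, 0.20433003]), 'ee_rot': array([-3.13945143e+00, -2.33701710e-04,  2.67176371e+00]), 'wrist_force': array([ 0.50194821, -0.41209647,  0.17069533]), 'wrist_torque': array([-0.02306731,  0.01403246,  0.04415415]), 'finger_force': 0.0, 'width': 0.09390604455520686}
top {'fx': 508.13532908706657, 'fy': 508.13532908706657, 'cx': 315.8009234249516, 'cy': 237.34756007309858, 'dist_coeffs': array([0.01568036, 0.        , 0.        , 0.        , 0.        ]), 'R': array([[ 0.00392527, -0.99996824,  0.00693652],
       [-0.99008938, -0.0048601 , -0.14035452],
       [ 0.14038378, -0.00631684, -0.99007701]]), 't': array([-0.03318815,  0.54445129,  1.42416629])}
side {'fx': 556.0662013090964, 'fy': 556.0662013090964, 'cx': 305.9434456467783, 'cy': 243.8116112701567, 'dist_coeffs': array([-0.08354192,  0.        ,  0.        ,  0.        ,  0.        ]), 'R': array([[ 0.8468295 , -0.53141874, -0.02176994],
       [-0.35197651, -0.52925775, -0.77200957],
       [ 0.39873844,  0.66142298, -0.63523798]]), 't': array([-0.46969217,  0.29933189,  1.31423865])}
```

View pics/top0.png

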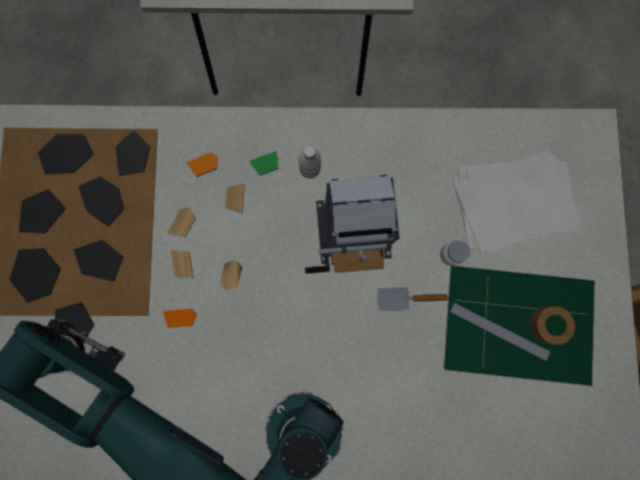

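View pics/side0.png

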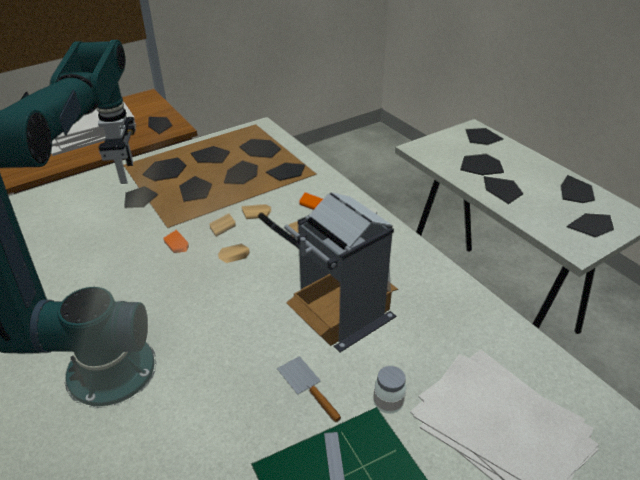

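```bash
cat > h.py <<'E'
from bench import readout, imaging, robot
import cv2,numpy as np
def cam(s):
    K=np.array([[s["fx"],0,s["cx"]],[0,s["fy"],s["cy"]],[0,0,1]]);return K,s["dist_coeffs"],s["R"],s["t"]
def cast(s,uv,z):
    K,d,R,t=cam(s); n=cv2.undistortPoints(np.array(uv,float).reshape(-1,1,2),K,d).reshape(-1,2)
    D=np.c_[n,np.ones(len(n))]@R; C=-R.T@t; return C+D*((z-C[2])/D[:,2])[:,None]
def proj(s,X):
    K,d,R,t=cam(s); return cv2.projectPoints(np.array(X,float).reshape(-1,1,3),cv2.Rodrigues(R)[0],t,K,d)[0].reshape(-1,2)
def offcuts(s,roi=(165,170,260,300)):
    p=s["pixels"]; h=cv2.cvtColor(p,cv2.COLOR_RGB2HSV); x0,y0,x1,y1=roi
    m=cv2.inRange(h,(8,50,90),(25,175,255)); k=np.zeros_like(m); k[y0:y1,x0:x1]=m[y0:y1,x0:x1]
    out=[]
    for c in cv2.findContours(k,cv2.RETR_EXTERNAL,cv2.CHAIN_APPROX_NONE)[0]:
        if cv2.contourArea(c)<150: continue
        P=cast(s,c.reshape(-1,2),0.018)[:,:2]*1000; H=cv2.convexHull(P.astype(np.float32)).reshape(-1,2)
        # direction with the most edge length at both extremes
        best=None
        for a in np.arange(0,180,1):
            n=np.array([-np.sin(np.radians(a)),np.cos(np.radians(a))]); q=P@n; u=P@np.array([n[1],-n[0]])
            w=np.ptp(q); lo=q<q.min()+2; hi=q>q.max()-2
            sc=min(np.ptp(u[lo]),np.ptp(u[hi]))-3*abs(w-50)
            if best is None or sc>best[0]: best=(sc,a,w,np.ptp(u),(q.min()+q.max())/2*n+(u.min()+u.max())/2*np.array([n[1],-n[0]]))
        out.append((best,c))
    return out
E
python3 - <<'E'
from h import *
s=imaging.snapshot("top")
for b,c in offcuts(s): print(c.reshape(-1,2).mean(0).round(),[np.round(v,1) for v in b])
im=s["pixels"][:,:,::-1]
a=cv2.resize(im[165:300,160:260],None,fx=4,fy=4,interpolation=cv2.INTER_CUBIC); b=cv2.resize(im[165:300,300:405],None,fx=4,fy=4,interpolation=cv2.INTER_CUBIC)
cv2.imwrite("pics/a.png",np.hstack([a[:, :380],b]))
t=imaging.snapshot("side")["pixels"][:,:,::-1]
cv2.imwrite("pics/b.png",cv2.resize(t[185:355,245:405],None,fx=3.5,fy=3.5,interpolation=cv2.INTER_CUBIC))
E
```

```text
[231. 275.] [np.float64(23.5), np.int64(167), np.float64(51.9), np.float64(88.2), array([438.1, 214.1])]
[181. 264.] [np.float64(51.9), np.int64(13), np.float64(53.5), np.float64(90.3), array([469.3, 357.4])]
[182. 223.] [np.float64(46.7), np.int64(155), np.float64(53.9), np.float64(89.7), array([590.3, 359.5])]
[235. 197.] [np.float64(40.0), np.int64(0), np.float64(52.7), np.float64(84.3), array([663.7, 208.4])]
```

View pics/a.png

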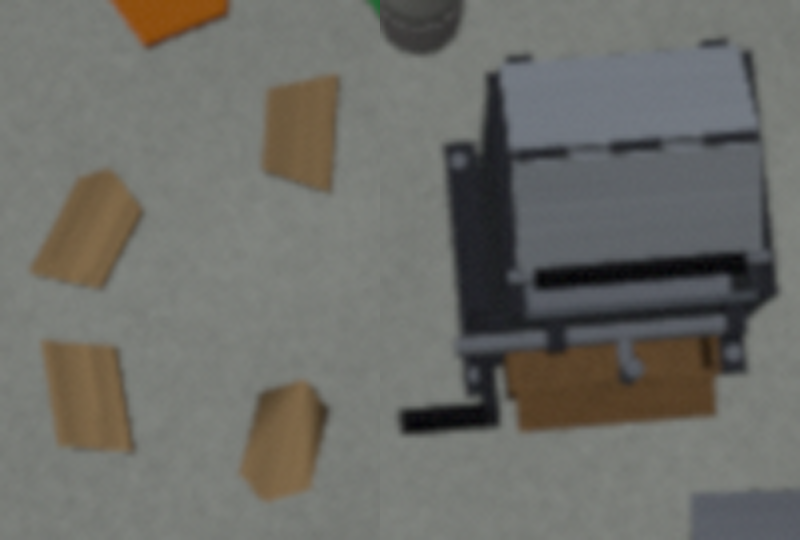

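View pics/b.png

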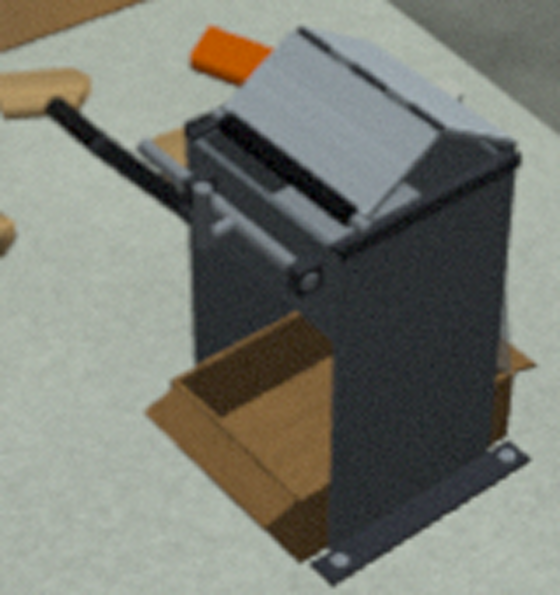

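```bash
cat > fit.py <<'E'
from h import *
from scipy.optimize import least_squares
T=imaging.snapshot("top");S=imaging.snapshot("side")
tp=lambda x,y:(300+(x-380)/4-.4,165+y/4-.4)
sp=lambda x,y:(245+x/3.5-.35,185+y/3.5-.35)
def pts(a): 
    xb=78-152*np.cos(a); xk=78-79*np.cos(a)
    return dict(barL=(xb,64,283),barR=(xb,-64,283),gO=(-131.5,151,283.6),pin=(-112,10,292),kL=(78-76*np.cos(a)-2,73,281+76*np.sin(a)+3),kR=(78-76*np.cos(a)-2,-73,281+76*np.sin(a)+3))
ob=[(T,"barL",tp(537,278)),(T,"barR",tp(747,264)),(T,"gO",tp(401,421)),(T,"pin",tp(626,343)),(S,"barL",sp(225,122)),(S,"barR",sp(352,216)),(S,"gO",sp(55,105)),(S,"pin",sp(202,187)),
(T,"kL",tp(517,152)),(T,"kR",tp(757,136)),(S,"kL",sp(303,33)),(S,"kR",sp(440,130))]
def W(p,b):
    c,s=np.cos(p[2]),np.sin(p[2]); b=np.array(b)/1000; return np.array([p[0]+c*b[0]-s*b[1],p[1]+s*b[0]+c*b[1],b[2]])
def f(p): 
    P=pts(p[3]); return np.concatenate([proj(s,W(p,P[n]))[0]-uv for s,n,uv in ob])
r=least_squares(f,[.65,-.05,.05,.6],loss="soft_l1"); print(r.x); print(f(r.x).reshape(-1,2).round(1))
E
python3 fit.py
```

```text
[ 0.57845079 -0.14182969  0.09307172  0.51687501]
[[-0.5 -0.2]
 [ 0.1 -1.4]
 [ 0.1 -0.7]
 [ 2.5  5.1]
 [ 0.2 -0.6]
 [ 0.   0. ]
 [ 0.1 -0.8]
 [ 0.9 -1. ]
 [-1.1  2.2]
 [ 0.9  0.8]
 [-3.  -0.6]
 [ 0.4  1.1]]
```

```bash
sed -i 's/(T,"pin",tp(626,343)),//; s/(S,"kL",sp(303,33)),//' fit.py; cat >> fit.py <<'E'
p=r.x
B=lambda *b: W(p,b).round(4)
print("bar",B(78-152*np.cos(p[3]),0,283),"pin",B(-112,10,276),"grip",B(-131.5,128,283.6),"rim",B(0,0,275),"kn",B(78-76*np.cos(p[3]),0,281+76*np.sin(p[3])), "hinge",B(78,0,281))
for n in [(0.578,-0.142)]: pass
# bystanders: bottle cap, jar cap
print("solvent",cast(T,[(309,153)],.17),"jar",cast(T,[(456,250)],.09),"scraper",cast(T,[(379,299),(447,297)],.01))
E
python3 fit.py
```

```text
[ 0.57672498 -0.14222244  0.09306952  0.53998517]
[[-0.4 -0.2]
 [ 0.2 -1.4]
 [ 0.2  0.1]
 [ 0.3 -0.6]
 [ 0.1  0.1]
 [-0.5 -0.4]
 [ 0.4 -0.7]
 [-1.   2.4]
 [ 1.2  1. ]
 [ 0.2  0.8]]
bar [ 0.5246 -0.1471  0.283 ] pin [ 0.4643 -0.1427  0.276 ] grip [ 0.4339 -0.027   0.2836] rim [ 0.5767 -0.1422  0.275 ] kn [ 0.5895 -0.141   0.3201] hinge [ 0.6544 -0.135   0.281 ]
solvent [[ 0.7540665  -0.01083111  0.17      ]] jar [[ 0.50382008 -0.41873271  0.09      ]] scraper [[ 0.36978085 -0.21411103  0.01      ]
 [ 0.37645525 -0.41065156  0.01      ]]
```

```bash
cat >> h.py <<'E'
from scipy.spatial.transform import Rotation as Ro
P=np.array([.5767,-.1422,.0931])
def bw(b):
    c,s=np.cos(P[2]),np.sin(P[2]); b=np.array(b)/1000; return np.array([P[0]+c*b[0]-s*b[1],P[1]+s*b[0]+c*b[1],b[2]])
def wb(w):
    c,s=np.cos(P[2]),np.sin(P[2]); d=np.array(w)-[P[0],P[1],0]; return np.round(np.array([c*d[0]+s*d[1],-s*d[0]+c*d[1],d[2]])*1000,1)
def rows(wps,rpy,start=None):
    "turn first, then waypoints (world m), numbers in shares, as total and per-row count"
    o=readout.get_obs(); R0=Ro.from_euler("xyz",o["ee_rot"]) ; R1=Ro.from_euler("xyz",rpy)
    v=(R0.inv()*R1).as_rotvec()/np.radians(120); n=int(np.ceil(np.abs(v).max()/.085)); print("turn",v.round(3),n,"rows of",(v/max(n,1)).round(3))
    x=o["tool_pos"] if start is None else np.array(start)
    for w in wps:
        d=R1.inv().apply(np.array(w)-x)/.2; k=max(1,int(np.ceil(np.linalg.norm(d)/.28))); print(np.round(w,3),"tot",d.round(3),k,"rows of",(d/k).round(3)); x=np.array(w)
E
python3 - <<'E'
from h import *
Y=P[2]+np.pi
print(readout.get_obs()["tool_pos"])
rows([(.249,.49,.38),(.37,.17,.38),tuple(bw((-87,0,380))),tuple(bw((-87,0,280)))],[np.pi,0,Y])
E
```

```text
[0.24894091 0.49035369 0.20531038]
turn [-0.    -0.    -0.269] 4 rows of [-0.    -0.    -0.067]
[0.249 0.49  0.38 ] tot [-0.    -0.002 -0.873] 4 rows of [-0.    -0.    -0.218]
[0.37 0.17 0.38] tot [-0.454 -1.649 -0.   ] 7 rows of [-0.065 -0.236 -0.   ]
[ 0.49 -0.15  0.38] tot [-0.449 -1.65  -0.   ] 7 rows of [-0.064 -0.236 -0.   ]
[ 0.49 -0.15  0.28] tot [ 0.  -0.   0.5] 2 rows of [ 0.   -0.    0.25]
```

Emit:
carry_out:
  motion: "0 0 -0.22 0 0 -0.067 0;0 0 -0.22 0 0 -0.067 0;0 0 -0.22 0 0 -0.067 0;0 0 -0.213 0 0 -0.068 0;-0.065 -0.236 0 0 0 0 0;-0.065 -0.236 0 0 0 0 0;-0.065 -0.236 0 0 0 0 0;-0.065 -0.236 0 0 0 0 0;-0.065 -0.236 0 0 0 0 0;-0.065 -0.236 0 0 0 0 0;-0.065 -0.236 0 0 0 0 0;0 0 0 0 0 0 0"

```text
time: 1.9
tool_pos: [0.3713, 0.1676, 0.3802]
ee_rot: [-3.141, 0.0, -3.054]
wrist_force: [-0.5, 0.8, 0.2]
width: 0.0004
finger_force: 0.0
```

Emit:
carry_out:
  motion: "-0.064 -0.236 0 0 0 0 0;-0.064 -0.236 0 0 0 0 0;-0.064 -0.236 0 0 0 0 0;-0.064 -0.236 0 0 0 0 0;-0.064 -0.236 0 0 0 0 0;-0.064 -0.236 0 0 0 0 0;-0.064 -0.236 0 0 0 0 0;0 0 0 0 0 0 0;0 0 0 0 0 0 0"

```text
time: 3.02
tool_pos: [0.4908, -0.1492, 0.3801]
ee_rot: [3.141, -0.0, -3.047]
wrist_force: [-0.5, 0.6, 0.7]
width: 0.0008
finger_force: 0.0
```

```bash
python3 - <<'E'
from h import *
Y=P[2]+np.pi
o=readout.get_obs(); print(o["tool_pos"],o["ee_rot"],wb(o["tool_pos"]),o["joint_positions"].round(2),o["width"])
rows([tuple(bw((-87,0,380))),tuple(bw((-87,0,280)))],[np.pi,0,Y])
E
```

```text
[ 0.49076885 -0.14923563  0.38010009] [ 3.14050844e+00 -2.35637824e-05 -3.04650329e+00] [-86.2   1.  380.1] [-0.41  0.04  1.08  0.    2.03 -2.07] 0.0008250909111215375
turn [ 0.001 -0.     0.001] 1 rows of [ 0.001 -0.     0.001]
[ 0.49 -0.15  0.38] tot [ 0.004 -0.005  0.001] 1 rows of [ 0.004 -0.005  0.001]
[ 0.49 -0.15  0.28] tot [ 0.  -0.   0.5] 2 rows of [ 0.   -0.    0.25]
```

Emit:
carry_out:
  motion: "0.004 0 0.2 0 0 0 0;0 0 0.2 0 0 0 0;0 0 0.1 0 0 0 0;0 0 0 0 0 0 0"

```text
time: 3.52
tool_pos: [0.4889, -0.1485, 0.279]
ee_rot: [3.14, -0.002, -3.045]
wrist_force: [-0.4, 0.5, -0.1]
width: 0.0008
finger_force: 0.0
```

Emit:
carry_out:
  motion: "-0.05 0 0 0 0 0 0;-0.05 0 0 0 0 0 0;-0.05 0 0 0 0 0 0;-0.05 0 0 0 0 0 0;0 0 0 0 0 0 0"

```text
time: 4.15
tool_pos: [0.5308, -0.1471, 0.2797]
ee_rot: [-3.141, 0.001, -3.048]
wrist_force: [-0.6, -0.2, -0.3]
width: 0.0005
finger_force: 0.0
```

Emit:
carry_out:
  motion: "-0.05 0 0 0 0 0 0;-0.05 0 0 0 0 0 0;-0.05 0 0 0 0 0 0;-0.05 0 0 0 0 0 0;0 0 0 0 0 0 0"

```text
time: 4.78
tool_pos: [0.5705, -0.1431, 0.2799]
ee_rot: [3.141, 0.001, -3.047]
wrist_force: [-0.5, 0.3, -0.1]
width: 0.0002
finger_force: 0.0
```

```bash
python3 - <<'E'
from h import *
s=imaging.snapshot("side")["pixels"][:,:,::-1]
cv2.imwrite("pics/c.png",cv2.resize(s[120:330,220:430],None,fx=2.5,fy=2.5,interpolation=cv2.INTER_CUBIC))
E
```

```text
(no output)
```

View pics/c.png

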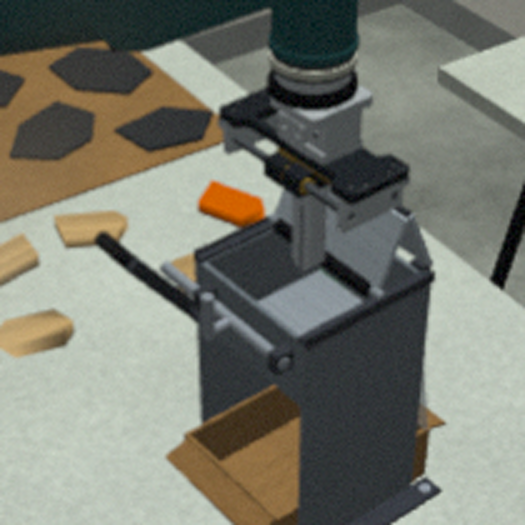

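The cover is folding; the fingers bear on the bar (at about 330,260 in the crop).

Emit:
carry_out:
  motion: "-0.05 0 0 0 0 0 0;-0.05 0 0 0 0 0 0;-0.05 0 0 0 0 0 0;-0.05 0 0 0 0 0 0;-0.05 0 0 0 0 0 0;-0.02 0 0 0 0 0 0;0 0 0 0 0 0 0"

```text
time: 5.7
tool_pos: [0.6237, -0.1381, 0.2801]
ee_rot: [3.142, 0.001, -3.048]
wrist_force: [0.9, 0.1, 0.7]
width: 0.0005
finger_force: 0.0
```

Emit:
carry_out:
  motion: "-0.01 0 0 0 0 0 0;-0.01 0 0 0 0 0 0;0 0 0 0 0 0 0"

```text
time: 6.08
tool_pos: [0.6261, -0.1379, 0.2803]
ee_rot: [3.141, -0.002, -3.049]
wrist_force: [-4.8, -0.2, 1.3]
width: 0.0007
finger_force: 2.4
```

Emit:
carry_out:
  motion: "-0.01 0 0 0 0 0 0;0 0 0 0 0 0 0;0 0 0 0 0 0 0"

```text
time: 6.45
tool_pos: [0.6263, -0.1379, 0.2804]
ee_rot: [3.141, -0.006, -3.049]
wrist_force: [-9.5, -0.1, 2.0]
width: 0.0003
finger_force: 4.7
```

```bash
python3 - <<'E'
from h import *
print(wb(readout.get_obs()["tool_pos"]))
E
```

```text
[ 49.8  -0.3 280.4]
```

Emit:
carry_out:
  motion: "0.1 0 0 0 0 0 0;0.15 0 0 0 0 0 0;0 0 -0.25 0 0 0 0.9;0 0 -0.25 0 0 0 0.9;0.25 0 0 0 0 0 0.9;0.25 0 0 0 0 0 0.9;0.25 0 0 0 0 0 0.9;0.25 0 0 0 0 0 0.9;0 0 0 0 0 0 0.9"

```text
time: 7.58
tool_pos: [0.3788, -0.161, 0.382]
ee_rot: [-3.138, 0.005, -3.05]
wrist_force: [0.7, -0.7, 0.3]
width: 0.0672
finger_force: 0.0
```

```bash
python3 - <<'E'
from h import *
s=imaging.snapshot("top")
for b,c in offcuts(s): print(c.reshape(-1,2).mean(0).round(),[np.round(v,1) for v in b])
t=imaging.snapshot("side")
print(readout.get_obs()["tool_pos"],readout.get_obs()["joint_positions"].round(2))
a=cv2.resize(s["pixels"][160:290,290:410,::-1],(480,520),interpolation=cv2.INTER_CUBIC)
b=cv2.resize(t["pixels"][180:320,270:350+50,::-1],(320*520//350*1,520),interpolation=cv2.INTER_CUBIC)
b=cv2.resize(t["pixels"][180:310,280:360+40,::-1],(300*520//325,520),interpolation=cv2.INTER_CUBIC)[:,:320]
cv2.imwrite("pics/d.png",np.hstack([a[:,:480],b]))
E
```

```text
[231. 275.] [np.float64(35.4), np.int64(167), np.float64(51.9), np.float64(88.2), array([438.1, 214.1])]
[181. 264.] [np.float64(54.0), np.int64(11), np.float64(53.5), np.float64(88.7), array([469.3, 357.3])]
[182. 223.] [np.float64(46.5), np.int64(155), np.float64(54.0), np.float64(91.0), array([590.8, 359.2])]
[235. 197.] [np.float64(39.8), np.int64(0), np.float64(52.8), np.float64(84.3), array([663.7, 208.4])]
[ 0.38086829 -0.16109485  0.38062153] [-0.54 -0.18  1.28  0.    2.04 -2.2 ]
```

View pics/d.png

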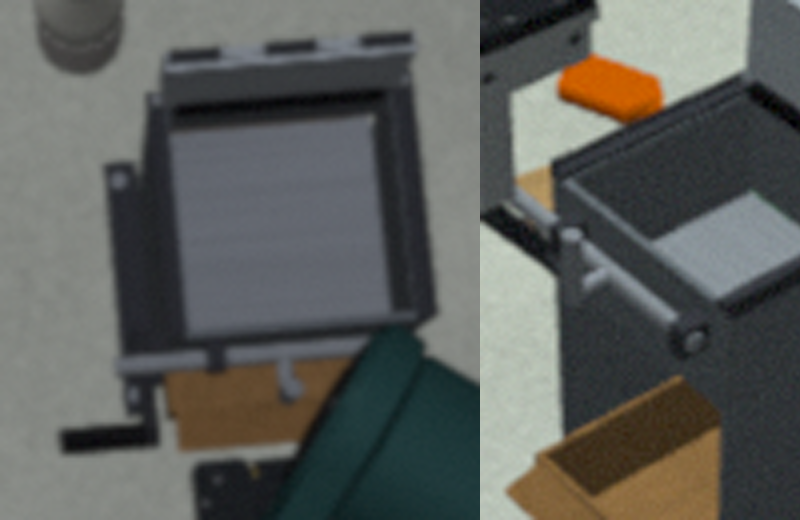

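```bash
python3 - <<'E'
from h import *
s=imaging.snapshot("top")
for n,b in dict(kL=(75,73,359),kR=(75,-73,359),mouthFL=(-70,68,275),mouthRbar=(64,0,283),mFR=(-70,-68,275),pin=(-112,10,292),gripO=(-131.5,151,283.6),trapRL=(70,68,200),trapFR=(-70,-68,200)).items():
    q=proj(s,bw(b))[0]; print(n,((q-[290,160]+.5)*4).round(0))
E
```

```text
kL [165.  59.]
kR [420.  37.]
mouthFL [191. 329.]
mouthRbar [282. 100.]
mFR [416. 309.]
pin [297. 387.]
gripO [ 62. 442.]
trapRL [165. 131.]
trapFR [397. 326.]
```

```bash
cat >> h.py <<'E'
def fetch(x,y,a):
    print(readout.get_obs()["tool_pos"].round(4)); rows([(x,y,.16),(x,y,.05),(x,y,.004)],[np.pi,0,np.radians(a)])
def drop(x,y,zt):
    o=readout.get_obs(); print(o["tool_pos"].round(4),o["width"]); t=o["tool_pos"]; rows([(t[0],t[1],.2),tuple(bw((x,y,375))),tuple(bw((x,y,zt)))],[np.pi,0,P[2]+np.pi])
E
python3 -c "
from h import *
fetch(.438,.214,167)"
```

```text
[ 0.3812 -0.1611  0.3801]
turn [-0.     0.001  0.153] 2 rows of [-0.     0.     0.077]
[0.438 0.214 0.16 ] tot [0.145 1.891 1.101] 8 rows of [0.018 0.236 0.138]
[0.438 0.214 0.05 ] tot [ 0.   -0.    0.55] 2 rows of [ 0.    -0.     0.275]
[0.438 0.214 0.004] tot [ 0.   -0.    0.23] 1 rows of [ 0.   -0.    0.23]
```

Emit:
carry_out:
  motion: "0 0 0 0 0 0.077 1;0 0 0 0 0 0.076 1;0.018 0.236 0.138 0 0 0 1;0.018 0.236 0.138 0 0 0 1;0.018 0.236 0.138 0 0 0 1;0.018 0.236 0.138 0 0 0 1;0.018 0.236 0.138 0 0 0 1;0.018 0.236 0.138 0 0 0 1;0.018 0.236 0.138 0 0 0 1;0.018 0.236 0.138 0 0 0 1;0 0 0 0 0 0 1;0 0 0 0 0 0 1"

```text
time: 9.22
tool_pos: [0.4376, 0.2138, 0.1589]
ee_rot: [-3.141, -0.001, 2.916]
wrist_force: [-0.2, -0.6, 0.5]
width: 0.0938
finger_force: 0.0
```

```bash
python3 - <<'E'
from h import *
fetch(.438,.214,167); print(readout.get_obs()["width"])
s=imaging.snapshot("wrist"); cv2.imwrite("pics/w.png",s["pixels"][:,:,::-1])
print(proj(s,[(.438,.214,.018)]), (-s["R"].T@s["t"]).round(3))
E
```

```text
[0.4376 0.2138 0.1589]
turn [-0.    -0.     0.001] 1 rows of [-0.    -0.     0.001]
[0.438 0.214 0.16 ] tot [-0.002  0.001 -0.005] 1 rows of [-0.002  0.001 -0.005]
[0.438 0.214 0.05 ] tot [ 0.   -0.    0.55] 2 rows of [ 0.    -0.     0.275]
[0.438 0.214 0.004] tot [ 0.   -0.    0.23] 1 rows of [ 0.   -0.    0.23]
0.09380086395901306
[[314.3103035  225.24179734]] [0.365 0.231 0.338]
```

View pics/w.png

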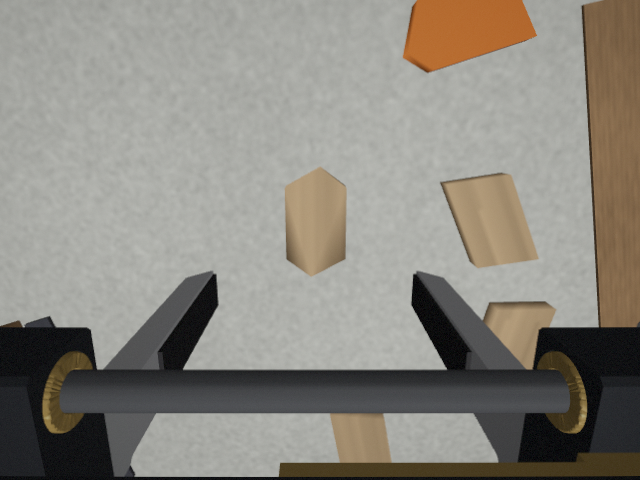

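The offcut is centred at (316,222), its sawn edges square to the closing line. Grip it.

Emit:
carry_out:
  motion: "0 0 0.25 0 0 0 1;0 0 0.25 0 0 0 1;0 0 0.2 0 0 0 1;0 0 0.075 0 0 0 1;0 0 0 0 0 0 1;0 0 0 0 0 0 0;0 0 0 0 0 0 0;0 0 0 0 0 0 0;0 0 0 0 0 0 0"

```text
time: 10.4
tool_pos: [0.4374, 0.2136, 0.0047]
ee_rot: [3.141, 0.001, 2.915]
wrist_force: [1.0, -0.1, 0.7]
width: 0.0576
finger_force: 0.0
```

Emit:
carry_out:
  motion: "0 0 -0.1 0 0 0 0;0 0 -0.2 0 0 0 0;0 0 -0.25 0 0 0 0;0 0 -0.25 0 0 0 0;0 0 -0.2 0 0 0 0;0 0 0 0 0 0 0"

```text
time: 11.15
tool_pos: [0.4391, 0.2142, 0.2086]
ee_rot: [3.137, 0.007, 2.915]
wrist_force: [-0.4, 0.6, -0.5]
width: 0.0004
finger_force: 0.0
```

```bash
python3 -c "
from h import *
drop(-3,-20,222)"
```

```text
[0.4391 0.2142 0.2086] 0.0004300004212955236
turn [ 0.002  0.004 -0.153] 2 rows of [ 0.001  0.002 -0.076]
[0.439 0.214 0.2  ] tot [ 0.    -0.     0.043] 1 rows of [ 0.    -0.     0.043]
[ 0.576 -0.162  0.375] tot [-0.504 -1.938 -0.875] 8 rows of [-0.063 -0.242 -0.109]
[ 0.576 -0.162  0.222] tot [ 0.    -0.     0.765] 3 rows of [ 0.    -0.     0.255]
```

Lifted before the fingers had closed; reopen, check, and regrip with more dwell.

Emit:
carry_out:
  motion: "0 0 0 0 0 0 1;0 0 0 0 0 0 1;0 0 0 0 0 0 1;0 0 0 0 0 0 1;0 0 0 0 0 0 1;0 0 0 0 0 0 1;0 0 0 0 0 0 1;0 0 0 0 0 0 1;0 0 0 0 0 0 1;0 0 0 0 0 0 1;0 0 0 0 0 0 1"

```text
time: 12.52
tool_pos: [0.4371, 0.2134, 0.2043]
ee_rot: [3.141, 0.0, 2.915]
wrist_force: [-0.4, -0.7, -0.4]
width: 0.0944
finger_force: 0.0
```

```bash
cat >> h.py <<'E'
def wcheck(name=None,n=0):
    s=imaging.snapshot("wrist"); h=cv2.cvtColor(s["pixels"],cv2.COLOR_RGB2HSV); m=cv2.inRange(h,(8,50,90),(25,140,255)); m[335:]=0
    if name: cv2.imwrite(name,s["pixels"][:,:,::-1])
    for c in cv2.findContours(m,cv2.RETR_EXTERNAL,cv2.CHAIN_APPROX_NONE)[0]:
        if cv2.contourArea(c)<1200: continue
        Q=cast(s,c.reshape(-1,2),.018)[:,:2]*1000; best=None
        for a in np.arange(0,180,1):
            n=np.array([-np.sin(np.radians(a)),np.cos(np.radians(a))]); q=Q@n; e=np.array([n[1],-n[0]]); u=Q@e
            sc=min(np.ptp(u[q<q.min()+1.5]),np.ptp(u[q>q.max()-1.5]))-3*abs(np.ptp(q)-50)
            if best is None or sc>best[0]: best=(sc,a,np.ptp(q),np.ptp(u),(q.min()+q.max())/2*n+(u.min()+u.max())/2*e)
        print("piece px",c.reshape(-1,2).mean(0).round(),"angle",best[1],"w",best[2].round(1),"l",best[3].round(1),"ctr",best[4].round(1))
E
python3 -c "
from h import *
wcheck()
o=readout.get_obs();print(o['width'],o['tool_pos'])"
```

```text
piece px [498. 304.] angle 77 w 54.2 l 61.3 ctr [572.4 367.5]
piece px [470. 209.] angle 12 w 53.0 l 93.9 ctr [467.2 356.4]
piece px [330. 212.] angle 165 w 49.6 l 91.7 ctr [440.4 228.1]
piece px [601. 163.] angle 179 w 73.5 l 301.8 ctr [471.5 475.5]
0.09392170578637436 [0.43711253 0.21343747 0.20429645]
```

Emit:
carry_out:
  motion: "0 0.075 0.1 0 0 0.017 1;0 0 0.25 0 0 0 1;0 0 0.25 0 0 0 1;0 0 0.25 0 0 0 1;0 0 0.15 0 0 0 1;0 0 0 0 0 0 1;0 0 0 0 0 0 0;0 0 0 0 0 0 0;0 0 0 0 0 0 0;0 0 0 0 0 0 0;0 0 0 0 0 0 0;0 0 0 0 0 0 0"

```text
time: 14.08
tool_pos: [0.4406, 0.2281, 0.0044]
ee_rot: [3.141, 0.0, 2.879]
wrist_force: [-0.4, 0.3, 0.9]
width: 0.0496
finger_force: 30.0
```

Emit:
carry_out:
  motion: "0 0 0 0 0 0 0;0 0 0 0 0 0 0;0 0 0 0 0 0 0;0 0 -0.1 0 0 0 0;0 0 -0.2 0 0 0 0;0 0 -0.25 0 0 0 0;0 0 -0.25 0 0 0 0;0 0 -0.2 0 0 0 0;0 0 0 0 0 0 0"

```text
time: 15.2
tool_pos: [0.4424, 0.2288, 0.2081]
ee_rot: [3.137, 0.006, 2.879]
wrist_force: [0.0, 0.5, -1.0]
width: 0.0497
finger_force: 30.0
```

```bash
python3 -c "
from h import *
drop(-3,-20,222)"
```

```text
[0.4424 0.2288 0.2081] 0.049675424183862775
turn [ 0.002  0.003 -0.17 ] 2 rows of [ 0.001  0.002 -0.085]
[0.442 0.229 0.2  ] tot [ 0.   -0.    0.04] 1 rows of [ 0.   -0.    0.04]
[ 0.576 -0.162  0.375] tot [-0.481 -2.009 -0.875] 9 rows of [-0.053 -0.223 -0.097]
[ 0.576 -0.162  0.222] tot [ 0.    -0.     0.765] 3 rows of [ 0.    -0.     0.255]
```

Emit:
carry_out:
  motion: "0 0 -0.28 0 0 -0.085 0;0 0 -0.28 0 0 -0.085 0;0 0 -0.28 0 0 0 0;-0.053 -0.223 0 0 0 0 0;-0.053 -0.223 0 0 0 0 0;-0.053 -0.223 0 0 0 0 0;-0.053 -0.223 0 0 0 0 0;-0.053 -0.223 0 0 0 0 0;-0.053 -0.223 0 0 0 0 0;-0.053 -0.223 0 0 0 0 0;-0.053 -0.223 0 0 0 0 0;-0.053 -0.223 0 0 0 0 0"

```text
time: 16.7
tool_pos: [0.5732, -0.1641, 0.3692]
ee_rot: [3.139, -0.004, -3.048]
wrist_force: [0.8, 0.4, 0.6]
width: 0.05
finger_force: 3.0
```

Emit:
carry_out:
  motion: "0 0 0 0 0 0 0;0 0 0 0 0 0 0;0 0 0 0 0 0 0"

```text
time: 17.08
tool_pos: [0.5728, -0.1614, 0.3723]
ee_rot: [3.141, -0.0, -3.046]
wrist_force: [-0.3, -0.6, -0.9]
width: 0.0494
finger_force: 30.0
```

```bash
python3 -c "
from h import *
drop(-3,-20,222); print(wb(readout.get_obs()['tool_pos']))"
```

```text
[ 0.5728 -0.1614  0.3723] 0.04936659127389477
turn [ 0.    -0.     0.001] 1 rows of [ 0.    -0.     0.001]
[ 0.573 -0.161  0.2  ] tot [ 0.    -0.     0.861] 4 rows of [ 0.    -0.     0.215]
[ 0.576 -0.162  0.375] tot [-0.013 -0.006 -0.875] 4 rows of [-0.003 -0.002 -0.219]
[ 0.576 -0.162  0.222] tot [ 0.    -0.     0.765] 3 rows of [ 0.    -0.     0.255]
[ -5.7 -18.7 372.3]
```

Emit:
carry_out:
  motion: "0 0 0.2 0 0 0 0;0 0 0.2 0 0 0 0;0 0 0.2 0 0 0 0;0 0 0.13 0 0 0 0;0 0 0 0 0 0 0;0 0 0 0 0 0 0.62;0 0 0 0 0 0 0.62;0 0 0 0 0 0 0.62;0 0 -0.1 0 0 0 0.62;0 0 -0.25 0 0 0 0.62;0 0 -0.25 0 0 0 0.62;0 0 -0.2 0 0 0 1"

```text
time: 18.58
tool_pos: [0.573, -0.1628, 0.3895]
ee_rot: [-3.14, 0.003, -3.048]
wrist_force: [0.8, 1.0, -1.0]
width: 0.0651
finger_force: 0.0
```

```bash
python3 -c "
from h import *
o=readout.get_obs();print(o['width'],o['wrist_force'])
fetch(.4672,.3564,192)"
```

```text
0.06511006169581628 [ 0.83250666  0.95174895 -0.99692902]
[ 0.573  -0.1628  0.3895]
turn [-0.001  0.001 -0.055] 1 rows of [-0.001  0.001 -0.055]
[0.467 0.356 0.16 ] tot [-0.022  2.649  1.148] 11 rows of [-0.002  0.241  0.104]
[0.467 0.356 0.05 ] tot [ 0.   -0.    0.55] 2 rows of [ 0.    -0.     0.275]
[0.467 0.356 0.004] tot [ 0.   -0.    0.23] 1 rows of [ 0.   -0.    0.23]
```

Emit:
carry_out:
  motion: "0 0 0 0 0 -0.055 1;-0.002 0.241 0 0 0 0 1;-0.002 0.241 0 0 0 0 1;-0.002 0.241 0 0 0 0 1;-0.002 0.241 0 0 0 0 1;-0.002 0.241 0 0 0 0 1;-0.002 0.241 0.19 0 0 0 1;-0.002 0.241 0.19 0 0 0 1;-0.002 0.241 0.19 0 0 0 1;-0.002 0.241 0.19 0 0 0 1;-0.002 0.241 0.19 0 0 0 1;-0.002 0.241 0.19 0 0 0 1"

```text
time: 20.08
tool_pos: [0.4673, 0.3586, 0.158]
ee_rot: [3.141, 0.002, -2.933]
wrist_force: [-0.1, 0.4, 0.8]
width: 0.0938
finger_force: 0.0
```

Emit:
carry_out:
  motion: "0 0 0 0 0 0 1;0 0 0 0 0 0 1;0 0 0 0 0 0 1"

```text
time: 20.45
tool_pos: [0.469, 0.3563, 0.1607]
ee_rot: [3.141, 0.004, -2.935]
wrist_force: [-0.2, 0.7, 0.2]
width: 0.094
finger_force: 0.0
```

```bash
python3 -c "
from h import *
wcheck()
fetch(.4672,.3564,192)"
```

```text
piece px [306. 324.] angle 137 w 50.1 l 62.8 ctr [563.1 366.7]
piece px [316. 221.] angle 12 w 49.7 l 91.7 ctr [468.1 358.6]
piece px [510. 212.] angle 0 w 186.4 l 231.3 ctr [438.5 538. ]
[0.4689 0.3562 0.1606]
turn [ 0.001  0.002 -0.001] 1 rows of [ 0.001  0.002 -0.001]
[0.467 0.356 0.16 ] tot [0.008 0.003 0.003] 1 rows of [0.008 0.003 0.003]
[0.467 0.356 0.05 ] tot [ 0.   -0.    0.55] 2 rows of [ 0.    -0.     0.275]
[0.467 0.356 0.004] tot [ 0.   -0.    0.23] 1 rows of [ 0.   -0.    0.23]
```

Good; descend 156 mm, grip, and lift.

Emit:
carry_out:
  motion: "0 0.01 0.25 0 0 0 1;0 0 0.25 0 0 0 1;0 0 0.2 0 0 0 1;0 0 0.083 0 0 0 1;0 0 0 0 0 0 0;0 0 0 0 0 0 0;0 0 0 0 0 0 0;0 0 0 0 0 0 0;0 0 0 0 0 0 0;0 0 0 0 0 0 0;0 0 0 0 0 0 0;0 0 0 0 0 0 0"

```text
time: 22.0
tool_pos: [0.4672, 0.359, 0.0021]
ee_rot: [3.141, 0.001, -2.933]
wrist_force: [-0.2, -0.9, 3.3]
width: 0.0498
finger_force: 30.0
```

Emit:
carry_out:
  motion: "0 0 0 0 0 0 0;0 0 -0.1 0 0 0 0;0 0 -0.2 0 0 0 0;0 0 -0.25 0 0 0 0;0 0 -0.25 0 0 0 0;0 0 -0.25 0 0 0 0;0 0 -0.25 0 0 0 0;0 0 -0.25 0 0 0 0;0 0 -0.2 0 0 0 0;0 0 -0.1 0 0 0 0;0 0 0 0 0 0 0;0 0 0 0 0 0 0"

```text
time: 23.5
tool_pos: [0.4668, 0.3588, 0.3697]
ee_rot: [-3.141, -0.003, -2.933]
wrist_force: [-0.5, -0.5, -0.2]
width: 0.0491
finger_force: 30.0
```

```bash
python3 -c "
from h import *
drop(-3,20,225)"
```

```text
[0.4668 0.3588 0.3697] 0.04914071003445474
turn [-0.001 -0.001  0.055] 1 rows of [-0.001 -0.001  0.055]
[0.467 0.359 0.2  ] tot [ 0.    -0.     0.849] 4 rows of [ 0.    -0.     0.212]
[ 0.572 -0.123  0.375] tot [-0.299 -2.445 -0.875] 10 rows of [-0.03  -0.245 -0.088]
[ 0.572 -0.123  0.225] tot [ 0.   -0.    0.75] 3 rows of [ 0.   -0.    0.25]
```

Emit:
carry_out:
  motion: "-0.03 -0.244 0 0 0 0.055 0;-0.03 -0.245 0 0 0 0 0;-0.03 -0.245 0 0 0 0 0;-0.03 -0.245 0 0 0 0 0;-0.03 -0.245 0 0 0 0 0;-0.03 -0.245 0 0 0 0 0;-0.03 -0.245 0 0 0 0 0;-0.03 -0.245 0 0 0 0 0;-0.03 -0.245 0 0 0 0 0;-0.03 -0.244 0 0 0 0 0;0 0 0 0 0 0 0;0 0 0 0 0 0 0"

```text
time: 25.0
tool_pos: [0.5776, -0.121, 0.3701]
ee_rot: [3.14, -0.003, -3.048]
wrist_force: [-0.4, 0.2, -0.5]
width: 0.0498
finger_force: 30.0
```

```bash
python3 -c "
from h import *
drop(-3,20,232); print(wb(readout.get_obs()['tool_pos']))"
```

```text
[ 0.5776 -0.121   0.3701] 0.04981723160130169
turn [ 0.001 -0.001  0.   ] 1 rows of [ 0.001 -0.001  0.   ]
[ 0.578 -0.121  0.2  ] tot [ 0.    -0.     0.851] 4 rows of [ 0.    -0.     0.213]
[ 0.572 -0.123  0.375] tot [ 0.029 -0.005 -0.875] 4 rows of [ 0.007 -0.001 -0.219]
[ 0.572 -0.123  0.232] tot [ 0.    -0.     0.715] 3 rows of [ 0.    -0.     0.238]
[  2.9  21.  370.1]
```

Emit:
carry_out:
  motion: "0.03 0 0.18 0 0 0 0;0 0 0.2 0 0 0 0;0 0 0.2 0 0 0 0;0 0 0.11 0 0 0 0;0 0 0 0 0 0 0;0 0 0 0 0 0 0.62;0 0 0 0 0 0 0.62;0 0 0 0 0 0 0.62;0 0 -0.1 0 0 0 0.62;0 0 -0.25 0 0 0 0.62;0 0 -0.25 0 0 0 0.62;0 0 -0.1 0 0 0 1"

```text
time: 26.5
tool_pos: [0.5725, -0.1223, 0.3786]
ee_rot: [-3.139, 0.007, -3.048]
wrist_force: [-0.7, -0.4, -0.3]
width: 0.0651
finger_force: 0.0
```

```bash
python3 -c "
from h import *
s=imaging.snapshot('top')
for b,c in offcuts(s): print(c.reshape(-1,2).mean(0).round(),[np.round(v,1) for v in b])
fetch(.590,.359,155)"
```

```text
[182. 223.] [np.float64(46.7), np.int64(155), np.float64(53.9), np.float64(89.7), array([590.3, 359.5])]
[235. 198.] [np.float64(38.9), np.int64(178), np.float64(52.1), np.float64(84.5), array([664.4, 209.2])]
[ 0.5728 -0.1224  0.3801]
turn [-0.001  0.005  0.253] 3 rows of [-0.     0.002  0.084]
[0.59  0.359 0.16 ] tot [0.939 2.218 1.1  ] 10 rows of [0.094 0.222 0.11 ]
[0.59  0.359 0.05 ] tot [ 0.   -0.    0.55] 2 rows of [ 0.    -0.     0.275]
[0.59  0.359 0.004] tot [ 0.   -0.    0.23] 1 rows of [ 0.   -0.    0.23]
```

Emit:
carry_out:
  motion: "0 0 0 0 0 0.084 1;0 0 0 0 0 0.084 1;0 0 0 0 0 0.084 1;0.094 0.222 0 0 0 0 1;0.094 0.222 0 0 0 0 1;0.094 0.222 0 0 0 0 1;0.094 0.222 0 0 0 0 1;0.094 0.222 0.18 0 0 0 1;0.094 0.222 0.18 0 0 0 1;0.094 0.222 0.18 0 0 0 1;0.094 0.222 0.18 0 0 0 1;0.094 0.222 0.18 0 0 0 1"

```text
time: 28.05
tool_pos: [0.5862, 0.3131, 0.192]
ee_rot: [-3.141, -0.0, 2.707]
wrist_force: [1.0, 0.0, 0.6]
width: 0.094
finger_force: 0.0
```

Emit:
carry_out:
  motion: "0.094 0.222 0.18 0 0 0 1;0 0 0 0 0 0 1;0 0 0 0 0 0 1;0 0 0 0 0 0 1"

```text
time: 28.55
tool_pos: [0.5893, 0.3589, 0.16]
ee_rot: [3.139, 0.002, 2.706]
wrist_force: [-0.3, 0.3, 0.1]
width: 0.0944
finger_force: 0.0
```

```bash
python3 -c "
from h import *
wcheck()
fetch(.590,.359,155)"
```

```text
piece px [318. 218.] angle 154 w 50.0 l 93.6 ctr [590. 361.]
piece px [520. 148.] angle 0 w 195.7 l 347.8 ctr [621.4 545.2]
[0.5894 0.3588 0.1601]
turn [0.001 0.001 0.   ] 1 rows of [0.001 0.001 0.   ]
[0.59  0.359 0.16 ] tot [-0.003  0.002  0.   ] 1 rows of [-0.003  0.002  0.   ]
[0.59  0.359 0.05 ] tot [ 0.   -0.    0.55] 2 rows of [ 0.    -0.     0.275]
[0.59  0.359 0.004] tot [ 0.   -0.    0.23] 1 rows of [ 0.   -0.    0.23]
```

Emit:
carry_out:
  motion: "0 0.01 0.25 0 0 0.008 1;0 0 0.25 0 0 0 1;0 0 0.2 0 0 0 1;0 0 0.078 0 0 0 1;0 0 0 0 0 0 0;0 0 0 0 0 0 0;0 0 0 0 0 0 0;0 0 0 0 0 0 0;0 0 0 0 0 0 0;0 0 0 0 0 0 0;0 0 0 0 0 0 0;0 0 0 0 0 0 0"

```text
time: 30.1
tool_pos: [0.5892, 0.3619, 0.0025]
ee_rot: [3.141, 0.0, 2.691]
wrist_force: [-0.1, 0.2, 3.1]
width: 0.0497
finger_force: 30.0
```

Emit:
carry_out:
  motion: "0 0 0 0 0 0 0;0 0 -0.1 0 0 0 0;0 0 -0.2 0 0 0 0;0 0 -0.25 0 0 0 0;0 0 -0.25 0 0 0 0;0 0 -0.25 0 0 0 0;0 0 -0.25 0 0 0 0;0 0 -0.25 0 0 0 0;0 0 -0.2 0 0 0 0;0 0 -0.15 0 0 0 0;0 0 0 0 0 0 0;0 0 0 0 0 0 0"

```text
time: 31.6
tool_pos: [0.5889, 0.3616, 0.3808]
ee_rot: [-3.14, -0.001, 2.691]
wrist_force: [-0.4, 0.6, -0.3]
width: 0.0495
finger_force: 30.0
```

```bash
python3 -c "
from h import *
drop(-3,-8,255)"
```

```text
[0.5889 0.3616 0.3808] 0.04950146871832223
turn [-0.001 -0.001 -0.26 ] 4 rows of [-0.    -0.    -0.065]
[0.589 0.362 0.2  ] tot [ 0.    -0.     0.904] 4 rows of [ 0.    -0.     0.226]
[ 0.574 -0.15   0.375] tot [ 0.31  -2.543 -0.875] 10 rows of [ 0.031 -0.254 -0.088]
[ 0.574 -0.15   0.255] tot [ 0.  -0.   0.6] 3 rows of [ 0.  -0.   0.2]
```

Emit:
carry_out:
  motion: "0 0 0 0 0 -0.065 0;0 0 0 0 0 -0.065 0;0 0 0 0 0 -0.065 0;0 0 0 0 0 -0.065 0;0.031 -0.254 0 0 0 0 0;0.031 -0.254 0 0 0 0 0;0.031 -0.254 0 0 0 0 0;0.031 -0.254 0 0 0 0 0;0.031 -0.254 0 0 0 0 0;0.031 -0.254 0 0 0 0 0;0.031 -0.254 0 0 0 0 0;0.031 -0.254 0 0 0 0 0"

```text
time: 33.1
tool_pos: [0.5766, -0.049, 0.3794]
ee_rot: [3.14, -0.004, -3.048]
wrist_force: [0.1, -0.0, -0.5]
width: 0.0496
finger_force: 30.0
```

Emit:
carry_out:
  motion: "0.031 -0.254 0 0 0 0 0;0.031 -0.254 0 0 0 0 0;0 0 0 0 0 0 0;0 0 0 0 0 0 0"

```text
time: 33.6
tool_pos: [0.5743, -0.1494, 0.3803]
ee_rot: [3.14, -0.003, -3.048]
wrist_force: [0.3, 0.5, 0.0]
width: 0.0495
finger_force: 30.0
```

```bash
python3 -c "
from h import *
drop(-3,-8,252); print(wb(readout.get_obs()['tool_pos']))"
```

```text
[ 0.5743 -0.1494  0.3803] 0.049461081349101335
turn [ 0.001 -0.001  0.   ] 1 rows of [ 0.001 -0.001  0.   ]
[ 0.574 -0.149  0.2  ] tot [ 0.    -0.     0.902] 4 rows of [ 0.    -0.     0.225]
[ 0.574 -0.15   0.375] tot [-0.    -0.005 -0.875] 4 rows of [-0.    -0.001 -0.219]
[ 0.574 -0.15   0.252] tot [ 0.    -0.     0.615] 3 rows of [ 0.    -0.     0.205]
[ -3.   -6.9 380.3]
```

Emit:
carry_out:
  motion: "0 0 0.2 0 0 0 0;0 0 0.2 0 0 0 0;0 0 0.15 0 0 0 0;0 0 0.07 0 0 0 0;0 0 0 0 0 0 0"

```text
time: 34.22
tool_pos: [0.5744, -0.1486, 0.2572]
ee_rot: [3.141, -0.002, -3.046]
wrist_force: [-0.1, -0.3, -0.0]
width: 0.0496
finger_force: 30.0
```

Emit:
carry_out:
  motion: "0 0 0 0 0 0 0.65;0 0 0 0 0 0 0.65;0 0 0 0 0 0 0.65;0 0 -0.1 0 0 0 0.65;0 0 -0.2 0 0 0 0.65;0 0 -0.25 0 0 0 1;0 0 -0.1 0 0 0 1;0 0 0 0 0 0 1"

```text
time: 35.22
tool_pos: [0.5753, -0.1502, 0.3908]
ee_rot: [-3.139, 0.005, -3.048]
wrist_force: [0.1, -0.6, -0.2]
width: 0.0881
finger_force: 0.0
```

```bash
python3 -c "
from h import *
s=imaging.snapshot('top')
for b,c in offcuts(s): print(c.reshape(-1,2).mean(0).round(),[np.round(v,1) for v in b])
fetch(.6645,.2095,177)"
```

```text
[235. 197.] [np.float64(39.8), np.int64(0), np.float64(52.8), np.float64(84.3), array([663.7, 208.4])]
[ 0.575  -0.1501  0.3886]
turn [-0.     0.001  0.07 ] 1 rows of [-0.     0.001  0.07 ]
[0.664 0.21  0.16 ] tot [-0.353  1.819  1.143] 8 rows of [-0.044  0.227  0.143]
[0.664 0.21  0.05 ] tot [ 0.   -0.    0.55] 2 rows of [ 0.    -0.     0.275]
[0.664 0.21  0.004] tot [ 0.   -0.    0.23] 1 rows of [ 0.   -0.    0.23]
```

Emit:
carry_out:
  motion: "0 0 0 0 0 0.07 1;-0.044 0.227 0 0 0 0 1;-0.044 0.227 0 0 0 0 1;-0.044 0.227 0 0 0 0 1;-0.044 0.227 0 0 0 0 1;-0.044 0.227 0.2 0 0 0 1;-0.044 0.227 0.2 0 0 0 1;-0.044 0.227 0.25 0 0 0 1;-0.044 0.227 0.25 0 0 0 1;0 0 0.24 0 0 0 1;0 0 0 0 0 0 1;0 0 0 0 0 0 1"

```text
time: 36.78
tool_pos: [0.6629, 0.2013, 0.1696]
ee_rot: [3.141, 0.001, 3.088]
wrist_force: [-0.0, -0.0, 0.7]
width: 0.0936
finger_force: 0.0
```

```bash
python3 -c "
from h import *
wcheck()
fetch(.6645,.2095,177)"
```

```text
piece px [321. 222.] angle 177 w 50.0 l 87.2 ctr [665.1 209.9]
piece px [618. 168.] angle 4 w 50.3 l 269.9 ctr [640.2 455.3]
[0.6637 0.2013 0.1714]
turn [ 0.001  0.002 -0.001] 1 rows of [ 0.001  0.002 -0.001]
[0.664 0.21  0.16 ] tot [-0.002  0.041  0.057] 1 rows of [-0.002  0.041  0.057]
[0.664 0.21  0.05 ] tot [ 0.   -0.    0.55] 2 rows of [ 0.    -0.     0.275]
[0.664 0.21  0.004] tot [ 0.   -0.    0.23] 1 rows of [ 0.   -0.    0.23]
```

Emit:
carry_out:
  motion: "-0.005 0.043 0.25 0 0 0 1;0 0 0.25 0 0 0 1;0 0 0.25 0 0 0 1;0 0 0.083 0 0 0 1;0 0 0 0 0 0 0;0 0 0 0 0 0 0;0 0 0 0 0 0 0;0 0 0 0 0 0 0;0 0 0 0 0 0 0;0 0 0 0 0 0 0;0 0 0 0 0 0 0;0 0 0 0 0 0 0"

```text
time: 38.33
tool_pos: [0.6642, 0.2104, 0.0023]
ee_rot: [3.141, 0.001, 3.089]
wrist_force: [0.0, -0.4, 2.7]
width: 0.05
finger_force: 30.0
```

Emit:
carry_out:
  motion: "0 0 0 0 0 0 0;0 0 -0.1 0 0 0 0;0 0 -0.2 0 0 0 0;0 0 -0.25 0 0 0 0;0 0 -0.25 0 0 0 0;0 0 -0.25 0 0 0 0;0 0 -0.25 0 0 0 0;0 0 -0.25 0 0 0 0;0 0 -0.25 0 0 0 0;0 0 -0.15 0 0 0 0;0 0 0 0 0 0 0;0 0 0 0 0 0 0"

```text
time: 39.83
tool_pos: [0.6639, 0.2102, 0.39]
ee_rot: [-3.141, -0.002, 3.089]
wrist_force: [-1.4, -0.5, -0.4]
width: 0.0495
finger_force: 30.0
```

```bash
python3 -c "
from h import *
drop(-3,8,270)"
```

```text
[0.6639 0.2102 0.39  ] 0.04954113132211248
turn [-0.    -0.001 -0.07 ] 1 rows of [-0.    -0.001 -0.07 ]
[0.664 0.21  0.2  ] tot [ 0.   -0.    0.95] 4 rows of [ 0.    -0.     0.237]
[ 0.573 -0.135  0.375] tot [ 0.613 -1.674 -0.875] 8 rows of [ 0.077 -0.209 -0.109]
[ 0.573 -0.135  0.27 ] tot [ 0.    -0.     0.525] 2 rows of [ 0.    -0.     0.262]
```

Emit:
carry_out:
  motion: "0 0 0 0 0 -0.07 0;0.077 -0.209 0 0 0 0 0;0.077 -0.209 0 0 0 0 0;0.077 -0.209 0 0 0 0 0;0.077 -0.209 0 0 0 0 0;0.077 -0.209 0 0 0 0 0;0.077 -0.209 0 0 0 0 0;0.077 -0.209 0 0 0 0 0;0.077 -0.209 0 0 0 0 0;0 0 0 0 0 0 0;0 0 0 0 0 0 0;0 0 0 0 0 0 0"

```text
time: 41.32
tool_pos: [0.5727, -0.1329, 0.391]
ee_rot: [3.141, -0.001, -3.046]
wrist_force: [-1.2, 0.1, -0.2]
width: 0.0499
finger_force: 30.0
```

```bash
python3 -c "
from h import *
drop(-3,8,270); print(wb(readout.get_obs()['tool_pos']))"
```

```text
[ 0.5727 -0.1329  0.391 ] 0.049867700343631895
turn [ 0.    -0.     0.001] 1 rows of [ 0.    -0.     0.001]
[ 0.573 -0.133  0.2  ] tot [ 0.    -0.     0.955] 4 rows of [ 0.    -0.     0.239]
[ 0.573 -0.135  0.375] tot [-0.001 -0.008 -0.875] 4 rows of [-0.    -0.002 -0.219]
[ 0.573 -0.135  0.27 ] tot [ 0.    -0.     0.525] 2 rows of [ 0.    -0.     0.262]
[ -3.2   9.6 391. ]
```

Lower to 0.275 and release; then rise and pull back to look.

Emit:
carry_out:
  motion: "0 0 0.2 0 0 0 0;0 0 0.2 0 0 0 0;0 0 0.13 0 0 0 0;0 0 0.05 0 0 0 0;0 0 0 0 0 0 0"

```text
time: 41.95
tool_pos: [0.5726, -0.1334, 0.2755]
ee_rot: [3.141, -0.0, -3.047]
wrist_force: [-0.3, 0.7, -0.1]
width: 0.0494
finger_force: 30.0
```

Emit:
carry_out:
  motion: "0 0 0 0 0 0 0.65;0 0 0 0 0 0 0.65;0 0 0 0 0 0 0.65;0 0 -0.15 0 0 0 0.65;0 0 -0.25 0 0 0 0;0 0 -0.15 0 0 0 0;0.25 0 0 0 0 0 0;0.25 0 0 0 0 0 0;0.25 0 0 0 0 0 0;0.25 0 0 0 0 0 0;0 0 0 0 0 0 0;0 0 0 0 0 0 0"

```text
time: 43.45
tool_pos: [0.3738, -0.153, 0.386]
ee_rot: [-3.141, 0.001, -3.048]
wrist_force: [-0.0, -0.2, -0.1]
width: 0.0002
finger_force: 0.0
```

```bash
python3 - <<'E'
from h import *
s=imaging.snapshot("top");t=imaging.snapshot("side")
print(readout.get_obs()["tool_pos"])
a=cv2.resize(s["pixels"][160:290,290:410,::-1],(480,520),interpolation=cv2.INTER_CUBIC)
b=cv2.resize(t["pixels"][180:310,310:390,::-1],(320,520),interpolation=cv2.INTER_CUBIC)
cv2.imwrite("pics/e.png",np.hstack([a,b]))
E
```

```text
[ 0.3743197  -0.15296955  0.38529129]
```

View pics/e.png

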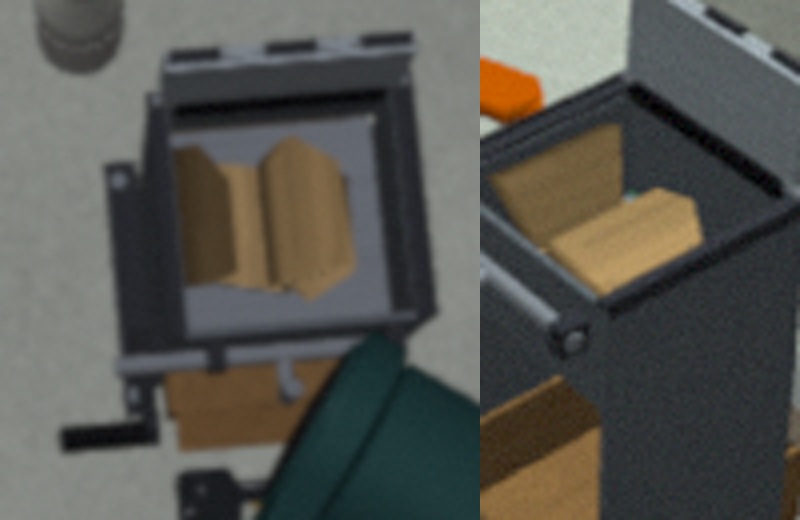

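All four offcuts are in the bin (crop 180–355, 135–300), cover folded at the rear. Now the bolt.

```bash
python3 -c "
from h import *
rows([bw((-112,11,375)),bw((-112,11,268))],[np.pi,0,P[2]+np.pi])"
```

```text
turn [ 0.    -0.     0.001] 1 rows of [ 0.    -0.     0.001]
[ 0.464 -0.142  0.375] tot [-0.453  0.015  0.051] 2 rows of [-0.226  0.007  0.026]
[ 0.464 -0.142  0.268] tot [ 0.    -0.     0.535] 2 rows of [ 0.    -0.     0.267]
```

Emit:
carry_out:
  motion: "-0.226 0.008 0.025 0 0 0 0.5;-0.226 0.008 0.025 0 0 0 0.5;0 0 0 0 0 0 0.5;0 0 0 0 0 0 0.5;0 0 0.2 0 0 0 0.5;0 0 0.2 0 0 0 0.5;0 0 0.135 0 0 0 0.5;0 0 0 0 0 0 0.5"

```text
time: 44.55
tool_pos: [0.4614, -0.141, 0.2672]
ee_rot: [3.14, -0.003, -3.049]
wrist_force: [-0.1, -0.4, -0.4]
width: 0.0471
finger_force: 0.0
```

Emit:
carry_out:
  motion: "0 0 0 0 0 0 0;0 0 0 0 0 0 0;0 0 0 0 0 0 0;0 0 0 0 0 0 0;0 0 0 0 0 0 0;0 0 0 0 0 0 0"

```text
time: 45.3
tool_pos: [0.4635, -0.1421, 0.2694]
ee_rot: [-3.139, 0.001, -3.049]
wrist_force: [-0.1, -3.1, 2.5]
width: 0.0111
finger_force: 30.0
```

Emit:
carry_out:
  motion: "0 -0.04 0 0 0 0 0;0 -0.06 0 0 0 0 0;0 -0.06 0 0 0 0 0;0 -0.04 0 0 0 0 0;0 0 0 0 0 0 0;0 0 0 0 0 0 0"

```text
time: 46.05
tool_pos: [0.4671, -0.1825, 0.2694]
ee_rot: [-3.14, 0.001, -3.049]
wrist_force: [-1.0, -1.9, 5.0]
width: 0.0109
finger_force: 30.0
```

Emit:
carry_out:
  motion: "0 -0.01 0 0 0 0 0;0 -0.01 0 0 0 0 0;0 0 0 0 0 0 0;0 0 0 0 0 0 0"

```text
time: 46.55
tool_pos: [0.4672, -0.184, 0.2694]
ee_rot: [3.139, 0.001, -3.047]
wrist_force: [-1.0, 3.8, 6.0]
width: 0.0114
finger_force: 30.0
```

```bash
python3 -c "
from h import *
o=readout.get_obs();print(wb(o['tool_pos']),o['wrist_force'],o['width'])"
```

```text
[-112.9  -31.5  269.4] [-1.03458005  3.82863064  5.97399996] 0.011387625722337105
```

```bash
python3 -c "
from h import *
s=readout.get_obs()['tool_pos']
rows([(s[0],s[1],.33),bw((-168,125,330)),bw((-168,125,272)),bw((-38,125,272))],[np.pi,0,P[2]+np.pi])"
```

```text
turn [0.001 0.    0.001] 1 rows of [0.001 0.    0.001]
[ 0.467 -0.184  0.33 ] tot [-0.     0.    -0.303] 2 rows of [-0.     0.    -0.152]
[ 0.398 -0.033  0.33 ] tot [0.275 0.782 0.   ] 3 rows of [0.092 0.261 0.   ]
[ 0.398 -0.033  0.272] tot [ 0.   -0.    0.29] 2 rows of [ 0.    -0.     0.145]
[ 0.527 -0.021  0.272] tot [-0.65 -0.   -0.  ] 3 rows of [-0.217 -0.    -0.   ]
```

Emit:
carry_out:
  motion: "0 0.01 0 0 0 0 0.35;0 0 0 0 0 0 0.35;0 0 -0.15 0 0 0 0.35;0 0 -0.15 0 0 0 0;0.092 0.26 0 0 0 0 0;0.092 0.26 0 0 0 0 0;0.092 0.26 0 0 0 0 0;0 0 0.145 0 0 0 0;0 0 0.145 0 0 0 0;0 0 0 0 0 0 0;0 0 0 0 0 0 0"

```text
time: 47.92
tool_pos: [0.3978, -0.0332, 0.2714]
ee_rot: [-3.141, 0.001, -3.048]
wrist_force: [-0.5, -0.1, 0.4]
width: 0.0006
finger_force: 0.0
```

Emit:
carry_out:
  motion: "-0.06 0 0 0 0 0 0;-0.06 0 0 0 0 0 0;-0.06 0 0 0 0 0 0;0 0 0 0 0 0 0"

```text
time: 48.42
tool_pos: [0.4348, -0.0294, 0.2703]
ee_rot: [3.141, 0.001, -3.047]
wrist_force: [-0.2, -0.4, -0.5]
width: 0.0001
finger_force: 0.0
```

```bash
python3 - <<'E'
from h import *
s=imaging.snapshot("top");t=imaging.snapshot("side")
o=readout.get_obs();print(wb(o["tool_pos"]),o["wrist_force"])
a=cv2.resize(s["pixels"][200:300,290:390,::-1],(400,400),interpolation=cv2.INTER_CUBIC)
b=cv2.resize(t["pixels"][160:260,250:350,::-1],(400,400),interpolation=cv2.INTER_CUBIC)
cv2.imwrite("pics/f.png",np.hstack([a,b]))
E
```

```text
[-131.7  125.5  270.3] [-0.02121012 -0.28494145  0.15558902]
```

View pics/f.png

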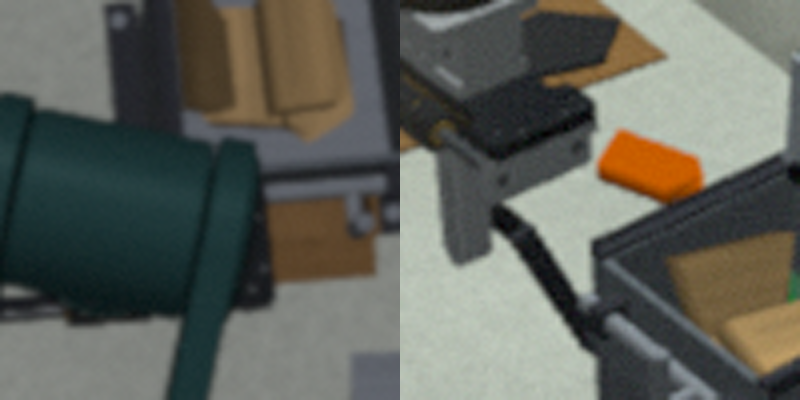

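```bash
python3 - <<'E'
from h import *
t=imaging.snapshot("side")
g=lambda T,y:(-68-105*np.sin(.65-T),y,200+105*np.cos(.65-T))
f=lambda b:((proj(t,bw(b))[0]-[250,160]+.5)*4+[400,0]).round()
print("tcp",f((-131.7,125.5,270.3)))
for T in (0,.1,.2,.3): print(T,f(g(T,99)),f(g(T,151)),f(g(T,125)))
print(f((-68,96,200)))
E
```

```text
tcp [467. 258.]
0 [492. 261.] [441. 219.] [466. 240.]
0.1 [504. 247.] [453. 205.] [478. 226.]
0.2 [516. 234.] [465. 192.] [491. 213.]
0.3 [530. 222.] [478. 181.] [504. 201.]
[589. 332.]
```

The lever has moved to about 0.2 rad (grip elbow at 520,232); keep pushing.

Emit:
carry_out:
  motion: "-0.08 0 0 0 0 0 0;-0.08 0 0 0 0 0 0;-0.08 0 0 0 0 0 0;-0.08 0 0 0 0 0 0;-0.06 0 0 0 0 0 0;-0.04 0 0 0 0 0 0;0 0 0 0 0 0 0;0 0 0 0 0 0 0"

```text
time: 49.58
tool_pos: [0.5176, -0.0217, 0.2714]
ee_rot: [-3.141, 0.003, -3.048]
wrist_force: [-0.6, 0.1, 0.9]
width: 0.0007
finger_force: 0.1
```

Emit:
carry_out:
  motion: "-0.03 0 0 0 0 0 0;-0.02 0 0 0 0 0 0;0 0 0 0 0 0 0;0 0 0 0 0 0 0"

```text
time: 50.08
tool_pos: [0.5267, -0.0208, 0.2704]
ee_rot: [3.141, -0.001, -3.048]
wrist_force: [-4.0, -1.2, -3.5]
width: 0.0002
finger_force: 2.2
```

```bash
python3 - <<'E'
from h import *
t=imaging.snapshot("side");s=imaging.snapshot("top")
o=readout.get_obs();print(wb(o["tool_pos"]),o["wrist_force"])
b=cv2.resize(t["pixels"][170:350,250:400,::-1],(460,552),interpolation=cv2.INTER_CUBIC)
a=cv2.resize(s["pixels"][190:290,330:400,::-1],(340,552),interpolation=cv2.INTER_CUBIC)
cv2.imwrite("pics/g.png",np.hstack([b,a]))
E
```

```text
[-38.5 125.5 270.6] [-5.00976929 -0.53047058 -4.07776373]
```

View pics/g.png

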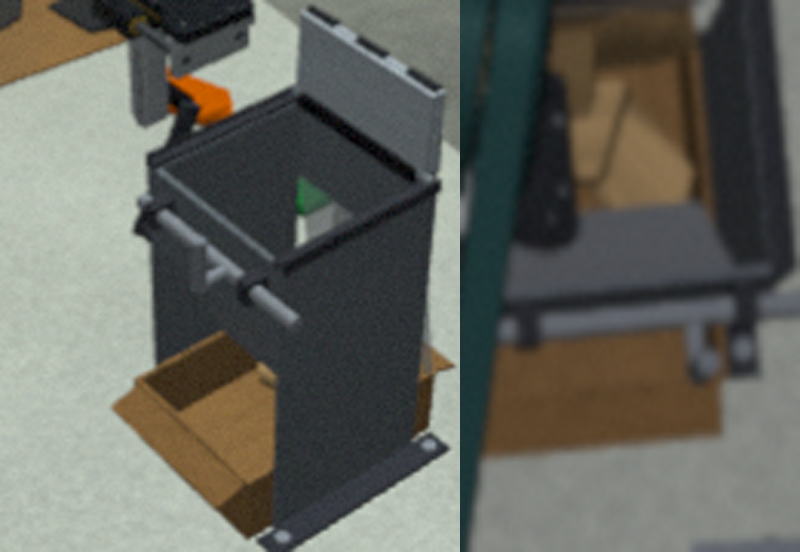

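Emit:
carry_out:
  motion: "0.05 0 0 0 0 0 0;0 0 -0.25 0 0 0 0;0 0 -0.25 0 0 0 0;0 0 -0.25 0 0 0 0;0 0 -0.2 0 0 0 0;0.1 -0.2 0 0 0 0 0;0.1 -0.2 0 0 0 0 0;0.1 -0.2 0 0 0 0 0;0 0 0 0 0 0 0;0 0 0 0 0 0 0"

```text
time: 51.42
tool_pos: [0.4687, -0.1465, 0.4619]
ee_rot: [-3.141, 0.004, -3.048]
wrist_force: [0.7, -0.3, 0.0]
width: 0.0003
finger_force: 0.0
```

```bash
python3 - <<'E'
from h import *
s=imaging.snapshot("wrist"); cv2.imwrite("pics/i.png",s["pixels"][:,:,::-1]); print(wb(readout.get_obs()["tool_pos"]))
for b in [(-96,-70,4),(-96,70,4),(96,70,4),(96,-70,4),(0,0,4)]: print(b,proj(s,bw(b))[0].round())
E
```

```text
[-107.8    6.2  461.6]
(-96, -70, 4) [267. 186.]
(-96, 70, 4) [354. 186.]
(96, 70, 4) [351. 297.]
(96, -70, 4) [270. 297.]
(0, 0, 4) [311. 244.]
```

View pics/i.png

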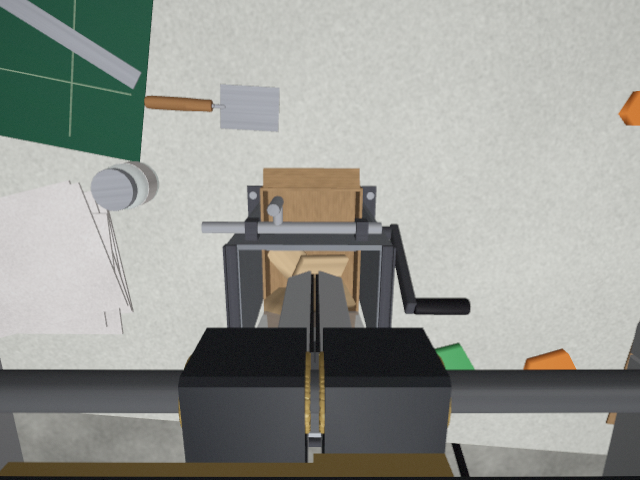

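The carton holds the offcuts, and the bin and trap are clear (around 310,260). Now shut the trap.

```bash
python3 -c "
from h import *
rows([bw((24,125,461)),bw((24,125,273)),bw((-105,125,273))],[np.pi,0,P[2]+np.pi])"
```

```text
turn [-0.     0.001  0.001] 1 rows of [-0.     0.001  0.001]
[ 0.589 -0.016  0.461] tot [-0.659  0.594  0.003] 4 rows of [-0.165  0.149  0.001]
[ 0.589 -0.016  0.273] tot [ 0.   -0.    0.94] 4 rows of [ 0.    -0.     0.235]
[ 0.461 -0.028  0.273] tot [0.645 0.    0.   ] 3 rows of [0.215 0.    0.   ]
```

Emit:
carry_out:
  motion: "-0.165 0.149 0 0 0 0 0;-0.165 0.149 0 0 0 0 0;-0.165 0.149 0 0 0 0 0;-0.165 0.149 0 0 0 0 0;0 0 0.235 0 0 0 0;0 0 0.235 0 0 0 0;0 0 0.235 0 0 0 0;0 0 0.235 0 0 0 0;0 0 0 0 0 0 0;0 0 0 0 0 0 0"

```text
time: 52.72
tool_pos: [0.5898, -0.015, 0.2755]
ee_rot: [-3.141, 0.004, -3.047]
wrist_force: [-0.2, -0.2, 1.2]
width: 0.0004
finger_force: 0.0
```

Emit:
carry_out:
  motion: "0.08 0 0 0 0 0 0;0.08 0 0 0 0 0 0;0.08 0 0 0 0 0 0;0.08 0 0 0 0 0 0;0.08 0 0 0 0 0 0;0.08 0 0 0 0 0 0;0.08 0 0 0 0 0 0;0.04 0 0 0 0 0 0;0 0 0 0 0 0 0;0 0 0 0 0 0 0"

```text
time: 53.98
tool_pos: [0.472, -0.027, 0.2769]
ee_rot: [-3.14, 0.01, -3.047]
wrist_force: [5.5, 0.6, 2.8]
width: 0.0004
finger_force: 2.4
```

```bash
python3 -c "
from h import *
o=readout.get_obs();print(wb(o['tool_pos']),o['wrist_force'])"
```

```text
[-93.5 124.4 276.9] [5.53984149 0.62723167 2.7700145 ]
```

Emit:
carry_out:
  motion: "0.03 0 0.01 0 0 0 0;0.03 0 0.01 0 0 0 0;0.02 0 0 0 0 0 0;0 0 0 0 0 0 0;0 0 0 0 0 0 0"

```text
time: 54.6
tool_pos: [0.4562, -0.0285, 0.2701]
ee_rot: [-3.141, 0.007, -3.047]
wrist_force: [9.0, -0.6, -5.8]
width: 0.0008
finger_force: 4.2
```

Emit:
carry_out:
  motion: "0.02 0 0 0 0 0 0;0.02 0 0 0 0 0 0;0 0 0 0 0 0 0;0 0 0 0 0 0 0"

```text
time: 55.1
tool_pos: [0.4506, -0.0291, 0.2697]
ee_rot: [-3.141, 0.012, -3.047]
wrist_force: [15.6, 0.4, -8.5]
width: 0.0007
finger_force: 7.4
```

```bash
python3 -c "
from h import *
o=readout.get_obs();print(wb(o['tool_pos']),o['wrist_force'])"
```

```text
[-115.1  124.4  269.7] [15.57267694  0.39622189 -8.47027091]
```

Emit:
carry_out:
  motion: "0.015 0 0 0 0 0 0;0.01 0 0 0 0 0 0;0 0 0 0 0 0 0;0 0 0 0 0 0 0"

```text
time: 55.6
tool_pos: [0.4504, -0.0291, 0.2699]
ee_rot: [-3.141, 0.024, -3.046]
wrist_force: [27.6, 1.3, -12.1]
width: 0.0004
finger_force: 13.7
```

```bash
python3 - <<'E'
from h import *
o=readout.get_obs();print(wb(o['tool_pos']),o['wrist_force'])
t=imaging.snapshot("side")
b=cv2.resize(t["pixels"][180:260,240:340,::-1],(600,480),interpolation=cv2.INTER_CUBIC)
g=lambda T,y:(-68-105*np.sin(.65-T),y,200+105*np.cos(.65-T))
f=lambda b:((proj(t,bw(b))[0]-[240,180]+.5)*6).round()
for T in (0,.06,.12): print(T,f(g(T,99)),f(g(T,151)))
cv2.imwrite("pics/j.png",b)
E
```

```text
[-115.3  124.3  269.9] [ 27.61459117   1.31588558 -12.1219326 ]
0 [198. 271.] [122. 208.]
0.06 [208. 258.] [132. 196.]
0.12 [219. 246.] [143. 184.]
```

View pics/j.png

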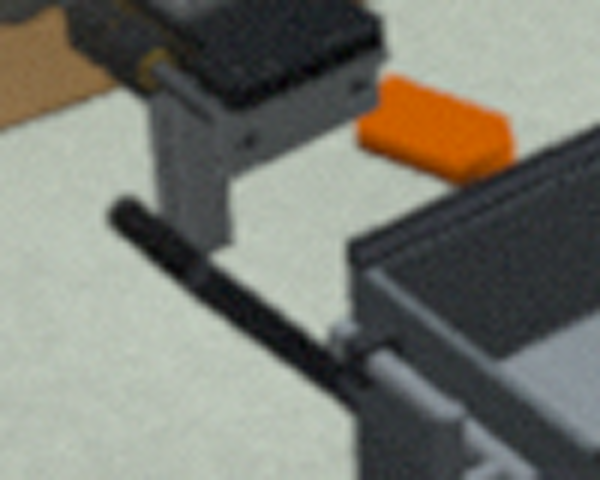

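Lever end at (122,212): trap fully shut. Now bolt home.

Emit:
carry_out:
  motion: "-0.06 0 0 0 0 0 0;-0.06 0 0 0 0 0 0;0 0 -0.25 0 0 0 0.5;0 0 -0.25 0 0 0 0.5;0 0 0 0 0 0 0.5;0 0 0 0 0 0 0.5;0 0 0 0 0 0 0.5"

```text
time: 56.52
tool_pos: [0.4638, -0.0274, 0.3671]
ee_rot: [3.141, -0.003, -3.048]
wrist_force: [0.5, -0.4, 1.0]
width: 0.0457
finger_force: 0.0
```

```bash
python3 -c "
from h import *
o=readout.get_obs();print(wb(o['tool_pos']),o['wrist_force'],o['width'])
rows([bw((-112,-31.5,370)),bw((-112,-31.5,269))],[np.pi,0,P[2]+np.pi])"
```

```text
[-101.8  124.8  367.1] [ 0.46860569 -0.37542893  0.99174608] 0.045683970363207524
turn [ 0.    -0.002  0.   ] 1 rows of [ 0.    -0.002  0.   ]
[ 0.468 -0.184  0.37 ] tot [ 0.051 -0.782 -0.014] 3 rows of [ 0.017 -0.261 -0.005]
[ 0.468 -0.184  0.269] tot [ 0.    -0.     0.505] 2 rows of [ 0.    -0.     0.252]
```

Emit:
carry_out:
  motion: "0.017 -0.261 0 0 0 0 0.5;0.017 -0.261 0 0 0 0 0.5;0.017 -0.261 0 0 0 0 0.5;0 0 0 0 0 0 0.5;0 0 0.2 0 0 0 0.5;0 0 0.2 0 0 0 0.5;0 0 0.09 0 0 0 0.5;0 0 0 0 0 0 0.5"

```text
time: 57.52
tool_pos: [0.4676, -0.1826, 0.2681]
ee_rot: [3.138, -0.004, -3.047]
wrist_force: [-0.3, -0.1, 0.2]
width: 0.0469
finger_force: 0.0
```

Emit:
carry_out:
  motion: "0 0 0 0 0 0 0;0 0 0 0 0 0 0;0 0 0 0 0 0 0;0 0 0 0 0 0 0;0 0 0 0 0 0 0;0 0 0 0 0 0 0"

```text
time: 58.28
tool_pos: [0.4689, -0.1839, 0.2713]
ee_rot: [3.141, 0.001, -3.047]
wrist_force: [-0.4, 1.9, 1.9]
width: 0.0108
finger_force: 30.0
```

Emit:
carry_out:
  motion: "0 0.04 0 0 0 0 0;0 0.06 0 0 0 0 0;0 0.06 0 0 0 0 0;0 0.03 0 0 0 0 0;0 0 0 0 0 0 0;0 0 0 0 0 0 0"

```text
time: 59.02
tool_pos: [0.4654, -0.1452, 0.2712]
ee_rot: [3.139, 0.001, -3.046]
wrist_force: [0.5, 2.8, 5.4]
width: 0.0111
finger_force: 30.0
```

```bash
python3 -c "
from h import *
o=readout.get_obs();print(wb(o['tool_pos']),o['wrist_force'],o['width'])"
```

```text
[-111.1    7.4  271.2] [0.48132095 2.75296337 5.40213147] 0.01113635635791101
```

Emit:
carry_out:
  motion: "0 0.01 0 0 0 0 0;0 0.01 0 0 0 0 0;0 0 0 0 0 0 0;0 0 0 0 0 0 0"

```text
time: 59.52
tool_pos: [0.4651, -0.1427, 0.2712]
ee_rot: [-3.141, 0.001, -3.048]
wrist_force: [1.9, -0.9, 5.2]
width: 0.0117
finger_force: 30.0
```

Emit:
carry_out:
  motion: "0 0.01 0 0 0 0 0;0 0 0 0 0 0 0;0 0 0 0 0 0 0"

```text
time: 59.9
tool_pos: [0.4651, -0.1419, 0.2712]
ee_rot: [-3.139, 0.001, -3.049]
wrist_force: [2.1, -3.7, 4.8]
width: 0.011
finger_force: 30.0
```

```bash
python3 -c "
from h import *
o=readout.get_obs();print(wb(o['tool_pos']),o['wrist_force'],o['width'])"
```

```text
[-111.1   10.6  271.2] [ 2.07880969 -3.66933758  4.84136559] 0.011035337447644811
```

Emit:
carry_out:
  motion: "0 -0.01 0 0 0 0 0.4;0 0 0 0 0 0 0.4;0 0 0 0 0 0 0.4;0 0 -0.2 0 0 0 0.4;0 0 -0.25 0 0 0 0;0 0 -0.2 0 0 0 0;0 0 0 0 0 0 0;0 0 0 0 0 0 0"

```text
time: 60.9
tool_pos: [0.4647, -0.1423, 0.3992]
ee_rot: [3.14, -0.002, -3.048]
wrist_force: [0.8, 0.2, -0.7]
width: 0.0014
finger_force: 0.0
```

```bash
python3 -c "
from h import *
o=readout.get_obs();print(wb(o['tool_pos']),o['wrist_force'],o['width'])
rows([bw((114,0,401)),bw((114,0,335))],[np.pi,0,P[2]+np.pi])"
```

```text
[-111.5   10.3  399.2] [ 0.78325846  0.16299842 -0.73575649] 0.001421674500043271
turn [ 0.001 -0.001  0.   ] 1 rows of [ 0.001 -0.001  0.   ]
[ 0.69  -0.132  0.401] tot [-1.128 -0.051 -0.009] 5 rows of [-0.226 -0.01  -0.002]
[ 0.69  -0.132  0.335] tot [ 0.   -0.    0.33] 2 rows of [ 0.    -0.     0.165]
```

Emit:
carry_out:
  motion: "-0.226 -0.01 -0.01 0 0 0 0;-0.226 -0.01 -0.01 0 0 0 0;-0.226 -0.01 0 0 0 0 0;-0.226 -0.01 0 0 0 0 0;-0.226 -0.01 0 0 0 0 0;0 0 0 0 0 0 0;0 0 0 0 0 0 0;0 0 0 0 0 0 0"

```text
time: 61.9
tool_pos: [0.6891, -0.1312, 0.4072]
ee_rot: [-3.141, 0.002, -3.048]
wrist_force: [-0.6, -0.3, 0.0]
width: 0.0003
finger_force: 0.0
```

```bash
python3 -c "
from h import *
o=readout.get_obs();print(wb(o['tool_pos']),o['ee_rot'],o['joint_positions'].round(2),o['wrist_force'])
rows([bw((114,0,335))],[np.pi,0,P[2]+np.pi])"
```

```text
[112.9   0.5 407.2] [-3.14075652e+00  2.31398591e-03 -3.04845079e+00] [-0.27  0.57  0.34  0.    2.23 -1.93] [-0.56820362 -0.30972372  0.01349103]
turn [-0.     0.001  0.   ] 1 rows of [-0.     0.001  0.   ]
[ 0.69  -0.132  0.335] tot [-0.005 -0.002  0.361] 2 rows of [-0.003 -0.001  0.18 ]
```

Emit:
carry_out:
  motion: "0 0 0.18 0 0 0 0;0 0 0.18 0 0 0 0;0 0 0 0 0 0 0;0.04 0 0 0 0 0 0;0.04 0 0 0 0 0 0;0.04 0 0 0 0 0 0;0.04 0 0 0 0 0 0;0 0 0 0 0 0 0;0 0 0 0 0 0 0"

```text
time: 63.02
tool_pos: [0.6588, -0.1343, 0.3325]
ee_rot: [3.141, -0.0, -3.048]
wrist_force: [0.7, 0.0, 0.5]
width: 0.0005
finger_force: 0.4
```

Emit:
carry_out:
  motion: "0.04 0 0 0 0 0 0;0.04 0 0 0 0 0 0;0.04 0 0 0 0 0 0;0 0 0 0 0 0 0;0 0 0 0 0 0 0"

```text
time: 63.65
tool_pos: [0.6344, -0.1367, 0.3329]
ee_rot: [3.142, -0.001, -3.048]
wrist_force: [1.0, -0.7, 0.1]
width: 0.0006
finger_force: 0.0
```

```bash
python3 -c "
from h import *
o=readout.get_obs();print(wb(o['tool_pos']),o['wrist_force'])"
```

```text
[5.800e+01 1.000e-01 3.329e+02] [ 1.04867003 -0.68844677  0.07517672]
```

Emit:
carry_out:
  motion: "0.045 0 0.025 0 0 0 0;0.045 0 0.03 0 0 0 0;0 0 0 0 0 0 0;0 0 0 0 0 0 0"

```text
time: 64.15
tool_pos: [0.617, -0.1383, 0.3217]
ee_rot: [3.141, -0.001, -3.048]
wrist_force: [-0.3, -0.9, 0.1]
width: 0.0007
finger_force: 0.0
```

Emit:
carry_out:
  motion: "0.03 0 0.04 0 0 0 0;0.02 0 0.045 0 0 0 0;0 0 0 0 0 0 0;0 0 0 0 0 0 0"

```text
time: 64.65
tool_pos: [0.6069, -0.1392, 0.3042]
ee_rot: [3.141, -0.001, -3.048]
wrist_force: [0.3, 0.9, -0.2]
width: 0.0004
finger_force: 0.0
```

```bash
python3 -c "
from h import *
o=readout.get_obs();print(wb(o['tool_pos']),o['wrist_force'])
t=imaging.snapshot('side')
b=cv2.resize(t['pixels'][150:290,270:410,::-1],(560,560),interpolation=cv2.INTER_CUBIC); cv2.imwrite('pics/k.png',b)"
```

```text
[3.040e+01 2.000e-01 3.042e+02] [ 0.26297864  0.94848677 -0.19578169]
```

View pics/k.png

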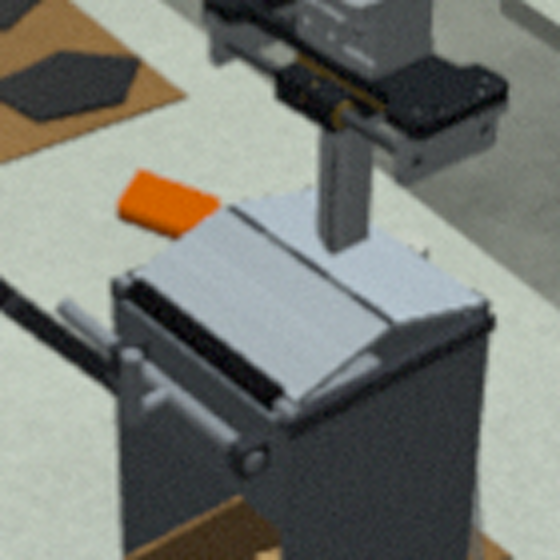

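The cover is a low tent with the finger on the rear panel near the ridge (345,245). Press it down near the knuckle.

Emit:
carry_out:
  motion: "0.02 0 0.03 0 0 0 0;0.015 0 0.03 0 0 0 0;0 0 0.025 0 0 0 0;0 0 0 0 0 0 0;0 0 0 0 0 0 0"

```text
time: 65.32
tool_pos: [0.6, -0.1398, 0.2873]
ee_rot: [3.141, -0.001, -3.048]
wrist_force: [-0.1, -0.2, -0.6]
width: 0.0002
finger_force: 0.3
```

Emit:
carry_out:
  motion: "0 0 0.015 0 0 0 0;0 0 0.01 0 0 0 0;0 0 0 0 0 0 0;0 0 0 0 0 0 0"

```text
time: 65.82
tool_pos: [0.6, -0.1398, 0.2872]
ee_rot: [-3.139, 0.005, -3.048]
wrist_force: [-2.9, 0.7, 11.0]
width: 0.0006
finger_force: 5.8
```

```bash
python3 -c "
from h import *
o=readout.get_obs();print(wb(o['tool_pos']),o['wrist_force'])"
```

```text
[2.350e+01 2.000e-01 2.872e+02] [-2.92944538  0.74879565 10.97219919]
```

Emit:
carry_out:
  motion: "0 0 -0.2 0 0 0 0;0 0 -0.25 0 0 0 0;0 0 -0.1 0 0 0 0;0.25 0 0 0 0 0 0;0.25 0 0 0 0 0 0;0.25 0 0 0 0 0 0;0.25 0 0 0 0 0 0;0.2 0 0 0 0 0 0;0 0 0 0 0 0 0;0 0 0 0 0 0 0"

```text
time: 67.08
tool_pos: [0.3617, -0.1624, 0.3925]
ee_rot: [3.141, 0.001, -3.048]
wrist_force: [-0.5, -0.9, 0.1]
width: 0.0007
finger_force: 0.0
```

```bash
python3 - <<'E'
from h import *
s=imaging.snapshot("top");t=imaging.snapshot("side")
a=cv2.resize(s["pixels"][160:290,295:405,::-1],(440,520),interpolation=cv2.INTER_CUBIC)
b=cv2.resize(t["pixels"][190:320,310:400,::-1],(360,520),interpolation=cv2.INTER_CUBIC)
cv2.imwrite("pics/l.png",np.hstack([a,b]))
f=lambda b:((proj(t,bw(b))[0]-[310,190]+.5)*4+[440,0]).round()
g=lambda b:((proj(s,bw(b))[0]-[295,160]+.5)*4).round()
for b in [(2,-73,287),(-74,-64,283),(-74,64,283),(-112,10,292)]: print(b,g(b),f(b))
E
```

```text
(2, -73, 287) [394. 188.] [669. 191.]
(-74, -64, 283) [392. 314.] [553. 244.]
(-74, 64, 283) [179. 333.] [409. 132.]
(-112, 10, 292) [277. 387.] [413. 192.]
```

View pics/l.png

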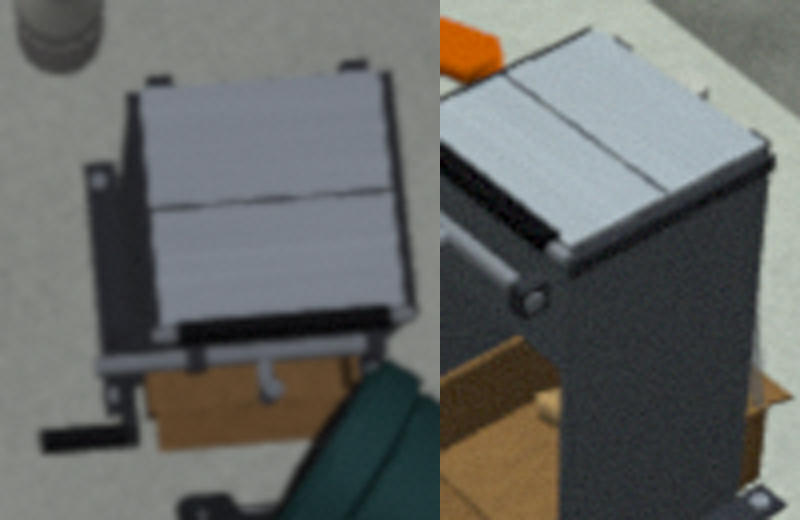

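The cover lies flat, with the knuckle line where predicted (669,191). The bolt pin (268,385) and the lever grip (40–135,438) are back at their starting places.

```bash
python3 -c "
from bench import robot
print(robot.close_job())"
```

```text
the job is handed in; nothing more can be done
None
```

The job is handed in at about 67 s: all four offcuts on the bench went through the bin into the carton, the trap is shut, the bolt is home and the cover lies flat; the hand-in gave no verdict, and I never had a clear view of all four in the carton, only an empty bin with offcuts visible below.

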